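# Fit a spare blade fuse with the sprung fuse tongs

## Robot

A 6-joint arm with a two-finger parallel gripper is mounted at the origin on the work surface. World frame = base frame: x ahead of the robot, y to its left, z up, the work surface at z = 0. Lengths are in m, angles in degrees, forces in N, time in s.
With the tool pointing down it reaches from about 0.275 to 0.975 m from the base axis. Payload 8.4 kg.
Tool frame: the origin (TCP) lies midway between the tips of the shut fingers; the grasp point (between the pads) lies 19 mm behind it; x points along the fingers, y is the direction in which the jaws open and shut, and the axes are right-handed (so a half turn about x gives the same grasp; the last joint's range is limited). The gripper opens to 92 mm and grips with 3 to 60 N. Pads are 20 mm wide; open, the fingers measure 128 mm over their backs; the gripper's body (75 mm by 189 mm) begins 69 mm behind the grasp point.
Start: joints at [-68.033, 20.225, 93.587, -0, 66.188, -0.138], TCP at [0.235, -0.579, 0.19] pointing down, gripper open.
Joint ranges: [-150.9, 150.9], [-52.94, 120.26], [3.33, 152.33], [-74.26, 254.26], [0, 154.13], [-172.89, 172.89]. Speed limits (degrees/s): [127.2, 127.2, 159.86, 180, 180, 180].

## Interface

Orientations are given as [roll, pitch, yaw] about the fixed x, y, z axes, in that order (R = Rz(yaw) Ry(pitch) Rx(roll)).
In Python, from station import * gives the robot as it stands. The module is installed in compiled form; this text tells all that it offers.
- The arm moves only by the shell command python3 -m inch 'ROWS' [FORCE]. ROWS is JSON, a list of rows, each a list of 7 numbers: the turn, a rotation vector about the tool's x, y, z in degrees, then the shift along the tool's x, y, z in cm, then the finger opening in cm, from 0 to 9.19. In form: [[ax, ay, az, tx, ty, tz, fingers], ...]. A call has 1 to 20 rows; each row is the pose to reach, as a shift and turn from the pose commanded when the call began, along the tool's axes at that moment; what a row does not reach only later rows make up. A row lasts 1/8 s, in which the tool goes at most 62.5 mm and 10.7 degrees, less where a joint would pass 70% of its speed; a pose out of reach is approached as far as the arm can. A call with a gripper value outside its range is refused whole. The fingers move at their own pace and stop on an object; FORCE is the grip in N (left out, the last holds). Time passes only in rows, so rows that repeat a pose let the fingers close. It gives the time, the measured TCP pose, the force and the opening at its end, in the units of the state.
- get_state(): the state, without advancing time (a new reading comes with each control period).
- read_camera(name): name is "side" or "top" or "wrist"; returns a dict with "frame" (420x560x3 uint8, red, green, blue), "depth" (420x560 float32, m along the optical axis (not along the pixel's ray), 0 where there is no reading), "intrinsics" (3x3 intrinsics, pixels), "xyz" and "attitude" of the camera in the world; the wrist camera has in their place "tool_from_camera" (4x4, takes a point from camera to tool coordinates, whose origin is the TCP and whose axes are the tool frame's). Camera axes: x right, y down, z forward; pixel columns grow to the right and rows downward; lengths in m; the calibration is good to about 2 mm. A picture is of the moment at which its call begins: read the wrist's pose just before it.
- sign_off(): hands the job in, once; it reports no verdict.
The state is a dict: "time": time; "joints": joint angles; "joint_vel": joint speeds; "tau": joint torques, N m; "tcp_pos": TCP position; "tool_rot": TCP orientation; "ft_force": force on the tool from outside, world axes, zero at the start; "torque": the same for the moment, N m; "width": opening from 0.0 (shut) to 1.0 (fully open).
Only numpy, scipy, OpenCV 4.12 (cv2) and the standard library are available. Lean on these libraries where they do the work, as an engineer would, in place of code of your own. Each camera call takes 0.05 s, during which the arm holds its last target.

## Task

Take the orange sprung fuse tongs from their red holder and use them, never the gripper's fingers, to lift the blue spare fuse out of the grey rack and push it fully home in the one empty black fuse holder of the panel. Feel for the two slots in its white insert and push gently, without forcing, until the fuse's head sits down on the holder. Then let go of the fuse and stand the tongs back upright in their red holder, leaving everything else where it is.

Things in the scene. Friction and masses are not known exactly. Their poses are not given: they have to be found in the camera images.
- tongs: Orange sprung tongs, 60 g, 101 mm tall, standing tips down: a bow on top joins two leaf arms, 14 mm broad along x. Origin midway between the tip ends, level with them; z up, y is the line along which the arms close. Both arms turn alike about x axes 92 mm above the origin, sprung apart. Free, the tip faces stand 43 mm apart; each mm off the width over the sleeves closes them by 2.5 mm.
- tongs_grip (a point): Centre of the tongs between the black rubber sleeves, 58 mm above the origin (bow top 43 mm above this). Sleeves: 34 mm tall, 18 mm broad, 50 mm over their outsides when free, 48 mm with tips 38 mm apart, about 44 mm when shut on a fuse. The spring takes 3 N at first touch, 12 N at 44 mm; of more grip, 0.4 reaches the fuse. Held by friction only: keep to 48.5 mm or less when carrying.
- tongs_ledge (a point): Centre of the tongs, 15 mm above their origin, level with the undersides of the two ledges inside the tips. The ledges come down on top of the fuse's head, so the tips reach 15 mm down its ends and stay 6 mm above whatever the head sits on, and they push the fuse down.
- stand: Red holder for the tongs, fixed, on a grey foot. Origin at the centre of its underside, z up. Its well is 20 mm along x and 62 mm along y, floor 10 mm and rim 34 mm above the origin; the tongs stand on its floor with their y along the stand's y (either way round).
- fuse_blue: Blue blade fuse to be fitted, 12 g. Head 9 mm along x, 29 mm along y, 21 mm high; origin at the centre of the head's underside, z up. Two flat steel blades hang below it, each 2 mm along x, 8 mm along y, 13 mm long, centred 9.5 mm to either side along y (the fuse may be fitted either way round).
- fuse_spare_green: Green spare fuse of the same shape standing in the rack, to be left there.
- fuse_spare_red: Red spare fuse of the same shape standing in the rack, to be left there.
- rack: Grey spare-fuse rack, fixed block 110 x 58 mm, 24 mm high, origin at the centre of its underside, z up. It has three loose slots along y, 32 mm apart along x; the fuses stand in them with their heads' undersides on its top, 24 mm above the origin.
- panel: Grey mounting plate of the power panel, fixed, 240 (x) x 190 (y) x 8 mm, origin at the centre of its underside; it carries a row of four fuse holders 34 mm apart along x, and a switch, a busbar and terminals alongside (all under 65 mm high).
- holder: Black housing of the empty fuse holder, fixed on the panel, 32 (x) x 52 (y) x 42 mm, its underside 8 mm above the bench; origin at the centre of its underside, z up. In its oversize cut-out a white slotted insert, 20.5 (x) x 37 (y) mm, flush with its top, is clamped off centre by up to 3 mm along x and 4.5 mm along y, differently each time; this is not measured: feel for its slots.
- holder_face (a point): Centre of the housing's top, not of the insert. The insert's slots: 9.5 mm either side of its centre along y, each 3.5 mm (x) by 9.5 mm (y), 17 mm deep. From 4 mm down sprung contacts nip the blades; pushing in takes about 2 to 7 N. Home: the fuse's origin is at this height. Contact forces between fuse and holder of over 25 N in all crack it; the nip makes some 8 N of that.
- holder_yellow: Neighbouring fuse holder, same housing, with a yellow fuse fitted (its top 63 mm above the housing's underside), fixed.
- holder_green: Neighbouring fuse holder with a green fuse fitted, fixed.
- holder_red: Neighbouring fuse holder with a red fuse fitted, fixed.
- multimeter: Yellow multimeter lying on the bench, 85 x 160 x 35 mm, a bystander; origin under its centre.
- screwdriver: Red-handled screwdriver lying on the bench, a bystander.
- impact_driver: Red and black cordless impact driver lying on its side, about 60 mm high, a bystander.
- socket: Steel socket standing on the bench, 28 mm across, 35 mm high, a bystander.
- screw_jar: Clear jar with a blue cap, 64 mm across, 75 mm high, a bystander.
- torch: Aluminium torch lying on the bench, 135 mm long, a bystander.
Mind the look-alikes: they are no part of the job. There is more than one size of the tongs; the job needs the smallest.

How it is judged (in metres and radians):
On the way, in this order (a step that is already met when the one before it is completed fails the run):
1. the blue fuse is lifted clear of the rack, held in the tongs (z of fuse_blue in the frame of rack above 0.045 m and contact force between tongs and fuse_blue above 0.3 N), for 0.1 s.
2. the blue fuse is fully home in the empty holder (z of fuse_blue in the frame of holder below 0.0435 m and horizontal distance between fuse_blue and holder below 0.008 m), for 0.2 s.
At the end, for the whole second after the job is handed in: Blue fuse home in the empty holder: head's underside within 1.5 mm of its top face, within 8 mm of its centre, upright within 0.08 rad. Tongs standing in the red holder's well: tips within 8 mm of its floor, 15 mm of its centre, leaning under 0.35 rad. Both at rest (all of step 2 and z of fuse_blue in the frame of holder above 0.0395 m and angle between fuse_blue's own z axis and vertical below 0.08 rad and z of tongs in the frame of stand below 0.018 m and horizontal distance between tongs and stand below 0.015 m and angle between tongs's own z axis and vertical below 0.35 rad and linear speed of each of tongs, fuse_blue below 0.02 m/s); the robot touches nothing.
It fails at once if the fuse is forced: contact forces on the holder of more than 25 N (contact force between fuse_blue and holder above 25 N).
It fails at once if the gripper's fingers touch the blue fuse (contact force between the fingers and fuse_blue above 0.2 N).
It fails at once if another spare fuse is shifted by more than 10 mm (distance of any of fuse_spare_green, fuse_spare_red from where it was at the start of the episode above 0.01 m).
It fails at once if a fitted fuse or the panel is struck with more than 15 N (contact force between anything else and holder_yellow above 15 N or contact force between anything else and holder_green above 15 N or contact force between anything else and holder_red above 15 N or contact force between anything else and panel above 15 N).
It fails at once if a tool or part on the bench is shifted by more than 20 mm (distance of any of multimeter, screwdriver, impact_driver, socket, screw_jar, torch from where it was at the start of the episode above 0.02 m).
It also fails if it takes over 72 s, if anything falls off the work surface, if the arm or the gripper's body presses on something with over 40 N, if the wrist force passes 120 N, or if a joint passes its speed limit or range.

## Working session

There is one attempt and no reset: what is moved stays moved. The work goes in short steps, Python scripts to look and compute and a shell command to move; the robot and the scene stay as the last step left them, time stands still between calls to the robot, and variables do not carry over. Pictures are saved under pics/ and viewed, and the job is handed in when it is done.

```bash
mkdir -p pics; ls; cat > h.py <<'E'
from station import *
import numpy as np, cv2
from scipy.spatial.transform import Rotation as R
def save(n,fn,crop=None,scale=1):
    f=n['frame'][:,:,::-1]
    if crop: x0,y0,x1,y1=crop; f=f[y0:y1,x0:x1]
    f=cv2.resize(f,None,fx=scale,fy=scale,interpolation=cv2.INTER_CUBIC); cv2.imwrite('pics/'+fn,f)
E
python3 - <<'E'
from h import *
s=get_state(); print({k:(v if not hasattr(v,'tolist') else v.tolist()) for k,v in s.items()})
for n in ['top','side','wrist']:
    c=read_camera(n); save(c,n+'0.png',scale=1.4)
    print(n,{k:np.round(v,4).tolist() for k,v in c.items() if k not in('frame','depth')})
    np.savez(n+'0.npz',**c)
E
```

```text
pics
{'time': 0.0, 'joints': [-68.03295385156592, 20.26149679757113, 93.62717689750984, -0.00030004455023260754, 66.18832261871414, -0.13776038288999531], 'joint_vel': [-0.051873248276687295, -0.013409419132707885, 0.026577105035226437, -0.024096593947683282, 0.14233840614075127, -0.03316179614768717], 'tau': [-0.0003480403574940283, -59.384833574295044, -33.421711921691895, 0.06967977387830615, 0.023412565933540463, -0.00013525622307497542], 'tcp_pos': [0.2349925733619475, -0.5785865447987406, 0.1892886912682289], 'tool_rot': [-89.93361403502843, 89.923003197172, 112.17131381825607], 'ft_force': [0.050081550554371176, 0.2650807157111281, 0.9501739513338368], 'torque': [0.023435075423880253, 0.043150252452533996, -0.0038332253310427063], 'width': 1.0017982304664745}
top {'intrinsics': [[419.2005, 0.0, 283.5713], [0.0, 419.2005, 205.4313], [0.0, 0.0, 1.0]], 'xyz': [0.4445, -0.0121, 1.33], 'attitude': [-174.701, -0.5751, -88.601]}
side {'intrinsics': [[383.7975, 0.0, 282.2853], [0.0, 383.7975, 211.9773], [0.0, 0.0, 1.0]], 'xyz': [0.4171, 0.6153, 0.8181], 'attitude': [-138.8633, 0.0359, -168.2528]}
wrist {'intrinsics': [[305.3101, 0.0, 276.2356], [0.0, 305.3101, 207.6795], [0.0, 0.0, 1.0]], 'tool_from_camera': [[-0.0003, -0.2836, 0.9589, -0.1958], [1.0, -0.0003, 0.0002, 0.0002], [0.0003, 0.9589, 0.2836, -0.08], [0.0, 0.0, 0.0, 1.0]]}
```

View pics/top0.png

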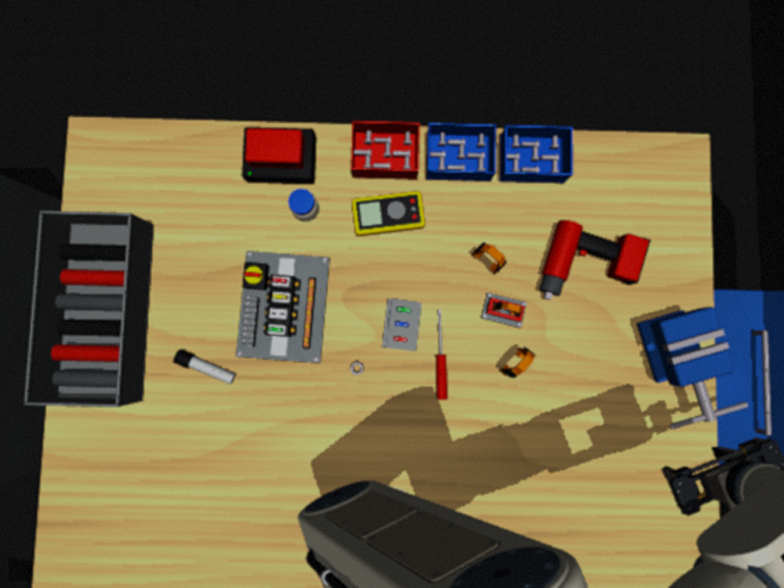

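View pics/side0.png

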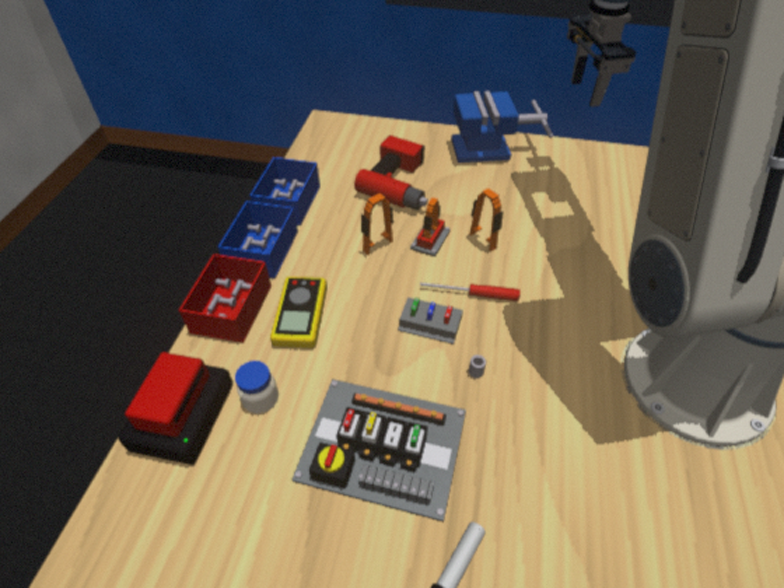

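View pics/wrist0.png

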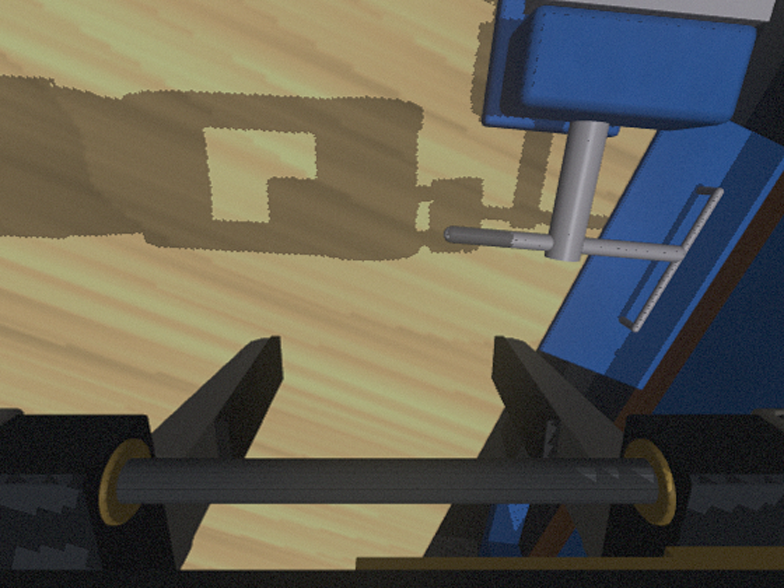

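```bash
cat >> h.py <<'E'
def cloud(c):
    K=c['intrinsics'];d=c['depth'];v,u=np.mgrid[0:420,0:560]
    P=np.stack([(u-K[0,2])*d/K[0,0],(v-K[1,2])*d/K[1,1],d],-1)
    if 'attitude' in c:
        return P@R.from_euler('xyz',c['attitude'],degrees=True).as_matrix().T+c['xyz']
    T=c['tool_from_camera']; P=P@T[:3,:3].T+T[:3,3]
    s=c['state']; return P@R.from_euler('xyz',s['tool_rot'],degrees=True).as_matrix().T+s['tcp_pos']
E
python3 - <<'E'
from h import *
c=dict(np.load('top0.npz')); P=cloud(c); np.save('topP.npy',P)
save(c,'topcrop.png',(160,130,480,300),2.5)
s=dict(np.load('side0.npz')); save(s,'sidecrop.png',(200,120,400,250),4)
Q=cloud(s)
hsv=cv2.cvtColor(c['frame'],cv2.COLOR_RGB2HSV)
for nm,(x0,y0,x1,y1) in {'A':(330,170,366,198),'B':(340,206,380,236),'C':(350,244,386,272),'rack':(270,210,305,254),'panel':(165,178,240,262)}.items():
    p=P[y0:y1,x0:x1].reshape(-1,3); m=p[:,2]>0.02
    q=p[m]; print(nm,len(q),q.min(0),q.max(0),np.median(q,0))
    z=P[y0:y1,x0:x1,2]; print(np.histogram(z,bins=[-.01,.005,.015,.03,.04,.05,.06,.07,.08,.09,.1,.11,.12,.14,.16])[0])
E
```

```text
A 233 [ 0.44452183 -0.25090797  0.02040794] [ 0.66225131 -0.01207128  1.32997594] [ 0.63176978 -0.21762613  0.11635906]
[741  30  40   3   4   4   8   6  10  20  12  19 101   3]
B 273 [ 0.44452183 -0.30412114  0.02027907] [ 0.54728632 -0.01207128  1.32997594] [ 0.52140683 -0.25378019  0.03600525]
[625 281  61 121   2   4   8   7  13  11  34  27   0   0]
C 244 [ 0.37716463 -0.3102275   0.02014801] [ 0.44452183 -0.01207128  1.32997594] [ 0.40684088 -0.28140473  0.11695721]
[727  34  39   8   2   5   9   8   9  17  13  24 110   0]
rack 636 [ 0.42801242 -0.06537167  0.02006827] [ 0.54188888 -0.00151508  1.32997594] [ 0.48464506 -0.03329447  0.02521188]
[771 106 559  17  76   2   0   0   0   0   0   0   0   0]
panel 1879 [ 0.42834078 -0.01207128  0.02007651] [0.61404876 0.31985092 1.32997594] [0.52118058 0.24503235 0.03893589]
[1811 2513  569  498  425  325   65   66    0    0    0    0    0    0]
```

View pics/topcrop.png

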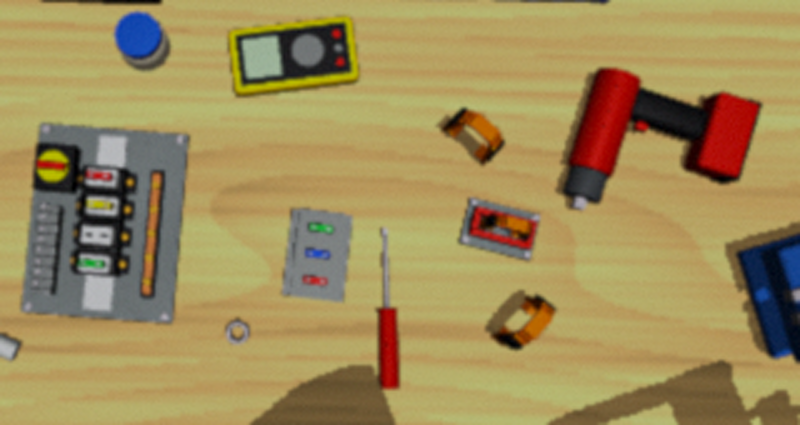

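View pics/sidecrop.png

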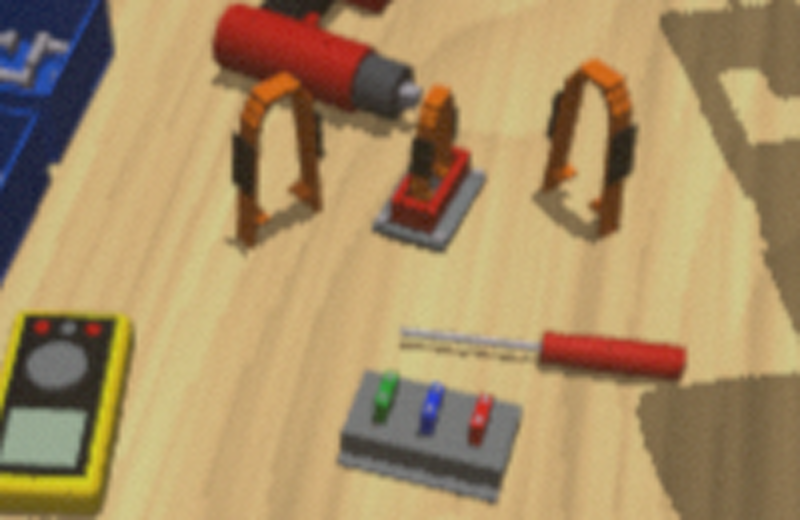

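```bash
python3 - <<'E'
from h import *
c=dict(np.load('top0.npz')); P=np.load('topP.npy'); f=c['frame'].astype(int)
hsv=cv2.cvtColor(c['frame'],cv2.COLOR_RGB2HSV)
def box(nm,x0,y0,x1,y1,z0,z1,extra=None):
    p=P[y0:y1,x0:x1]; m=(p[...,2]>z0)&(p[...,2]<z1)
    if extra is not None: m&=extra[y0:y1,x0:x1]
    q=p[m]; 
    (cx,cy),(w,h),a=cv2.minAreaRect((q[:,:2]*1000).astype(np.float32)); print(nm,len(q),'c',round(cx,1),round(cy,1),'wh',round(w,1),round(h,1),'ang',round(a,1),'zmed',np.median(q[:,2]).round(4), 'mean',q.mean(0).round(4))
H,S,V=[hsv[...,i] for i in range(3)]
red=((H<8)|(H>172))&(S>150)
org=(H>=8)&(H<22)&(S>170)
box('stand red',335,200,385,240,.028,.04)
box('stand foot+',335,200,385,240,.004,.04,S<90)
box('tongs top',335,200,385,240,.085,.12)
box('rack',265,205,310,260,.018,.03)
box('panel',160,172,245,265,.004,.015,S<90)
for n,h0,h1 in [('green',45,80),('blue',105,130),('redf',172,180)]:
    box(n,275,210,300,252,.035,.055,((H>=h0)&(H<=h1)|((n=='redf')&(H<8)))&(S>100))
box('housings',190,190,225,242,.046,.056)
for n,h0,h1 in [('green',45,80),('yel',22,35),('redf',172,180)]:
    box(n,185,190,225,245,.055,.08,((H>=h0)&(H<=h1)|((n=='redf')&(H<8)))&(S>100))
E
```

```text
stand red 136 c 523.7 -263.2 wh 77.7 36.3 ang 76.8 zmed 0.0337 mean [ 0.5209 -0.2588  0.0336]
stand foot+ 241 c 523.9 -263.3 wh 91.9 60.6 ang 77.7 zmed 0.0104 mean [ 0.5221 -0.2567  0.0105]
tongs top 81 c 524.2 -262.1 wh 46.9 15.0 ang 76.0 zmed 0.1081 mean [ 0.5245 -0.2598  0.1046]
rack 557 c 484.9 -33.5 wh 57.9 109.8 ang 84.5 zmed 0.0245 mean [ 0.4849 -0.0335  0.0244]
panel 2533 c 519.5 235.0 wh 191.3 240.4 ang 87.1 zmed 0.009 mean [0.5149 0.2223 0.0091]
green 23 c 516.9 -36.6 wh 25.4 8.0 ang 84.6 zmed 0.0462 mean [ 0.5169 -0.0374  0.0462]
blue 26 c 485.6 -32.9 wh 6.4 27.6 ang 0.9 zmed 0.0452 mean [ 0.4856 -0.0327  0.0449]
redf 28 c 452.6 -30.8 wh 28.2 8.3 ang 84.2 zmed 0.0463 mean [ 0.4526 -0.0314  0.0458]
housings 408 c 519.3 234.4 wh 52.8 133.7 ang 87.2 zmed 0.0508 mean [0.5173 0.2339 0.0507]
green 22 c 466.1 238.6 wh 6.1 29.0 ang 1.3 zmed 0.0718 mean [0.4664 0.2364 0.0717]
yel 27 c 537.6 230.4 wh 28.9 7.8 ang 83.6 zmed 0.0714 mean [0.5376 0.2313 0.0715]
redf 29 c 574.3 249.0 wh 58.7 9.2 ang 81.4 zmed 0.0723 mean [0.5723 0.2339 0.0715]
```

```bash
cat >> h.py <<'E'
def plan(pos,jaw_deg,tilt=None):
    """rows numbers for tool down, jaw (tool y) along jaw_deg in world"""
    s=get_state(); A=R.from_euler('xyz',s['tool_rot'],degrees=True); M=A.as_matrix()
    print('t',round(s['time'],2),'tcp',np.round(s['tcp_pos'],4),'tool y ang',np.degrees(np.arctan2(M[1,1],M[0,1])).round(2),'x',M[:,0].round(4),'F',np.round(s['ft_force'],2),'w_mm',round(s['width']*91.9,2),'j1,6',np.round(s['joints'],1)[[0,5]])
    x=np.array([0,0,-1.]); a=np.radians(jaw_deg)
    cands=[]
    for aa in (a,a+np.pi):
        y=np.array([np.cos(aa),np.sin(aa),0]); T=np.stack([x,y,np.cross(x,y)],1)
        rv=(A.inv()*R.from_matrix(T)).as_rotvec(degrees=True); cands.append(rv)
    rv=min(cands,key=np.linalg.norm)
    sh=M.T@(np.array(pos)-s['tcp_pos'])*100
    print('rot',rv.round(2),'other',max(cands,key=np.linalg.norm).round(1),'shift cm',sh.round(2))
E
python3 - <<'E'
from h import *
plan([.524,-.263,.19],77)
E
```

```text
t 0.15 tcp [ 0.2351 -0.5787  0.1894] tool y ang -67.89 x [-4.e-04  1.e-03 -1.e+00] F [ 0.27 -0.89  0.12] w_mm 91.95 j1,6 [-68.   -0.1]
rot [3.511e+01 2.000e-02 6.000e-02] other [-1.449e+02 -1.000e-01  0.000e+00] shift cm [ -0.04 -18.37 -38.65]
```

```bash
python3 -m inch '[[35,0,0,0,-18.4,-38.6,9.19],[35,0,0,0,-18.4,-38.6,9.19],[35,0,0,0,-18.4,-38.6,9.19],[35,0,0,0,-18.4,-38.6,9.19],[35,0,0,0,-18.4,-38.6,9.19],[35,0,0,0,-18.4,-38.6,9.19],[35,0,0,0,-18.4,-38.6,9.19],[35,0,0,0,-18.4,-38.6,9.19],[35,0,0,0,-18.4,-38.6,9.19],[35,0,0,0,-18.4,-38.6,9.19],[35,0,0,0,-18.4,-38.6,9.19],[35,0,0,0,-18.4,-38.6,9.19]]'
python3 - <<'E'
from h import *
plan([.524,-.263,.19],77)
s=get_state(); c=read_camera('wrist'); c['state']=s; save(c,'w1.png',scale=1.4); np.savez('w1.npz',**{k:v for k,v in c.items() if k!='state'},tool_rot=s['tool_rot'],tcp_pos=s['tcp_pos'])
t=read_camera('top'); save(t,'t1.png',scale=1.4)
E
```

```text
time: 1.65
tcp_pos: [0.5231, -0.2641, 0.1901]
tool_rot: [131.7, 90.0, -61.3]
ft_force: [-1.1, -0.5, -0.9]
width: 1.003
t 1.65 tcp [ 0.5231 -0.2641  0.1901] tool y ang -102.97 x [ 1.e-04 -1.e-04 -1.e+00] F [-1.07 -0.53 -0.85] w_mm 92.21 j1,6 [-26.9  76. ]
rot [ 0.03 -0.   -0.  ] other [-180.    0.   -0.] shift cm [ 0.01 -0.13 -0.06]
```

View pics/w1.png

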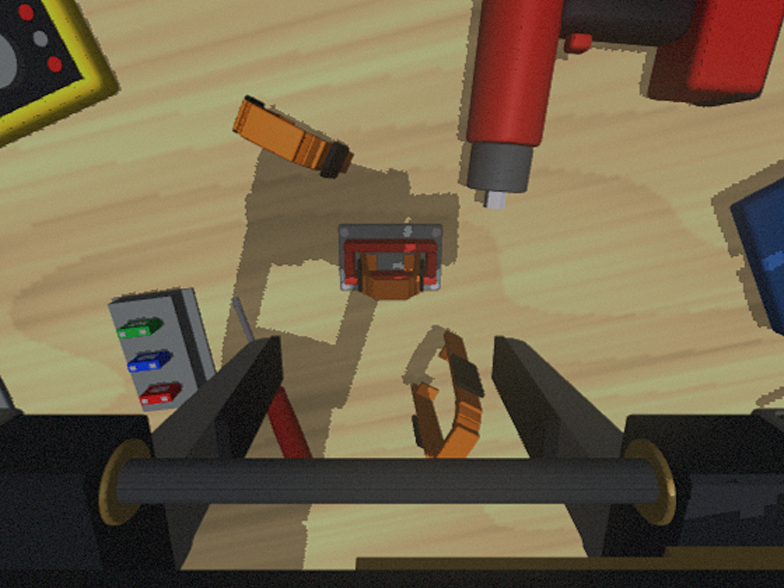

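The wrist view shows the small tongs in the red stand at (390,270). The free-standing ones at (290,140) and (450,400) are bigger (tops 116–130 mm against 111 mm in the stand, i.e. 101 mm tongs), so the one in the stand is meant. Measuring it closely.

```bash
cat >> h.py <<'E'
def boxz(P,m,nm):
    q=P[m]
    (cx,cy),(w,h),a=cv2.minAreaRect((q[:,:2]*1000).astype(np.float32)); print(nm,len(q),'c',round(cx,1),round(cy,1),'wh',round(w,1),round(h,1),'ang',round(a,1),'z',np.percentile(q[:,2],[5,50,95]).round(4))
E
python3 - <<'E'
from h import *
d=dict(np.load('w1.npz')); d['state']={'tool_rot':d['tool_rot'],'tcp_pos':d['tcp_pos']}
P=cloud(d); hsv=cv2.cvtColor(d['frame'],cv2.COLOR_RGB2HSV); H,S,V=[hsv[...,i] for i in range(3)]
roi=np.zeros((420,560),bool); roi[155:218,235:325]=1
boxz(P,roi&(P[...,2]>.029)&(P[...,2]<.038),'rim')
boxz(P,roi&(P[...,2]>.006)&(P[...,2]<.012),'foot')
boxz(P,roi&(P[...,2]>.09),'bow')
boxz(P,roi&(P[...,2]>.105),'bow top')
boxz(P,roi&(P[...,2]>.05)&(P[...,2]<.085),'sleeves')
save(d,'w1c.png',(225,140,335,225),7)
r=np.zeros((420,560),bool); r[200:300,70:155]=1
boxz(P,r&(P[...,2]>.018)&(P[...,2]<.030),'rack')
for n,h0,h1 in [('green',45,80),('blue',105,130),('redf',172,180)]:
    boxz(P,r&(P[...,2]>.042)&((H>=h0)&(H<=h1)|((n=='redf')&(H<8)))&(S>100),n)
E
```

```text
rim 1018 c 523.1 -267.4 wh 78.1 35.1 ang 77.1 z [0.0297 0.0346 0.0361]
foot 1230 c 523.1 -267.3 wh 92.0 58.8 ang 77.0 z [0.0092 0.0108 0.0118]
bow 659 c 558.3 -274.9 wh 39.5 86.9 ang 77.5 z [0.0983 0.1109 0.113 ]
bow top 475 c 558.0 -276.0 wh 29.5 87.1 ang 76.4 z [0.106  0.1115 0.1133]
sleeves 107 c 530.1 -267.7 wh 18.2 51.4 ang 5.6 z [0.0534 0.0706 0.0847]
rack 2785 c 484.0 -37.6 wh 60.0 110.8 ang 84.7 z [0.0217 0.025  0.0265]
green 164 c 552.2 -156.5 wh 18.2 269.8 ang 17.4 z [0.0432 0.0457 0.0474]
blue 177 c 535.8 -155.4 wh 19.8 285.3 ang 23.2 z [0.043  0.0458 0.3092]
redf 152 c 499.9 -125.4 wh 21.0 231.7 ang 28.0 z [0.0426 0.0456 0.0469]
```

View pics/w1c.png

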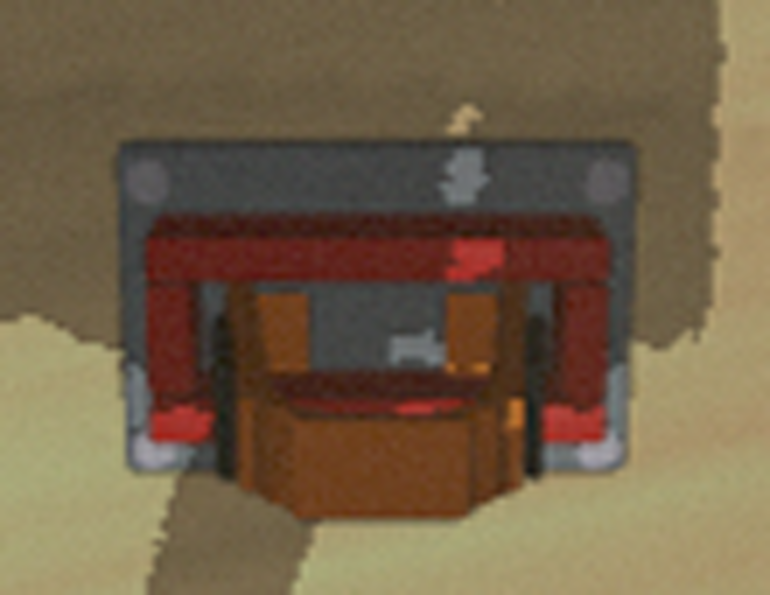

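```bash
python3 - <<'E'
from h import *
d=dict(np.load('w1.npz')); d['state']={'tool_rot':d['tool_rot'],'tcp_pos':d['tcp_pos']}
P=cloud(d); a=np.radians(77); O=np.array([.5231,-.2674,0])
ux=np.array([np.sin(a),-np.cos(a),0]); uy=np.array([np.cos(a),np.sin(a),0])
X=(P-O)@ux*1000; Y=(P-O)@uy*1000; Z=P[...,2]
near=(abs(X)<25)&(abs(Y)<35)
for z0,z1 in [(.105,.12),(.09,.105),(.05,.085),(.0305,.0375)]:
    m=near&(Z>z0)&(Z<z1); print(z0,m.sum(),'x',np.percentile(X[m],[1,3,50,97,99]).round(1),'y',np.percentile(Y[m],[1,3,50,97,99]).round(1),'z',np.percentile(Z[m],[50,98]).round(4))
a=np.radians(84.7); O=np.array([.484,-.0376,0])
ux=np.array([np.sin(a),-np.cos(a),0]); uy=np.array([np.cos(a),np.sin(a),0])
X=(P-O)@ux*1000; Y=(P-O)@uy*1000
for x0 in (-32,0,32):
    m=(abs(X-x0)<9)&(abs(Y)<22)&(Z>.04)&(Z<.06); print(x0,m.sum(),'x',np.percentile(X[m],[2,50,98]).round(1),'y',np.percentile(Y[m],[2,50,98]).round(1),np.median(Z[m]))
E
```

```text
0.105 452 x [-7.2 -6.8  0.2  6.2  6.3] y [-14.  -13.1   0.3  13.6  13.7] z [0.1114 0.113 ]
0.09 184 x [-7.1 -6.8  0.9  6.3  6.4] y [-19.4 -19.3  14.6  19.8  19.9] z [0.1006 0.1049]
0.05 107 x [-7.7  2.   6.3  8.5  8.6] y [-24.9 -24.3  17.5  26.2  26.5] z [0.0706 0.0849]
0.0305 714 x [-17.1 -15.8  11.5  17.3  17.4] y [-34.7 -34.2  -0.3  34.1  34.8] z [0.0347 0.0364]
-32 197 x [-36.6 -31.1 -27.7] y [-14.6  -1.4  13.5] 0.04561297579141524
0 206 x [-3.7  1.7  5.3] y [-13.7  -0.5  14.5] 0.04569466147929768
32 212 x [28.2 33.3 37.1] y [-14.3  -1.5  13.2] 0.04567088241363229
```

```bash
python3 -m inch '[[0,0,0,3,0.33,-0.07,9.19],[0,0,0,6,0.33,-0.07,9.19],[0,0,0,9,0.33,-0.07,9.19],[0,0,0,11.5,0.33,-0.07,9.19],[0,0,0,13,0.33,-0.07,9.19],[0,0,0,14.1,0.33,-0.07,9.19],[0,0,0,14.1,0.33,-0.07,8],[0,0,0,14.1,0.33,-0.07,7],[0,0,0,14.1,0.33,-0.07,6],[0,0,0,14.1,0.33,-0.07,5.4],[0,0,0,14.1,0.33,-0.07,5.1],[0,0,0,14.1,0.33,-0.07,4.9],[0,0,0,14.1,0.33,-0.07,4.8],[0,0,0,14.1,0.33,-0.07,4.8],[0,0,0,14.1,0.33,-0.07,4.8]]' 25
python3 - <<'E'
from h import *
plan([.523,-.2675,.049],77)
c=read_camera('side'); save(c,'s2.png',(240,120,400,240),5)
E
```

```text
time: 3.62
tcp_pos: [0.5236, -0.2668, 0.0491]
tool_rot: [165.0, 90.0, -27.9]
ft_force: [-0.3, -0.6, 1.2]
width: 0.526
t 3.62 tcp [ 0.5236 -0.2668  0.0491] tool y ang -102.9 x [ 1.e-04 -1.e-04 -1.e+00] F [-0.34 -0.59  1.17] w_mm 48.32 j1,6 [-27.1  75.8]
rot [ 0.1  -0.01 -0.  ] other [-179.9    0.    -0. ] shift cm [0.01 0.08 0.04]
```

View pics/s2.png

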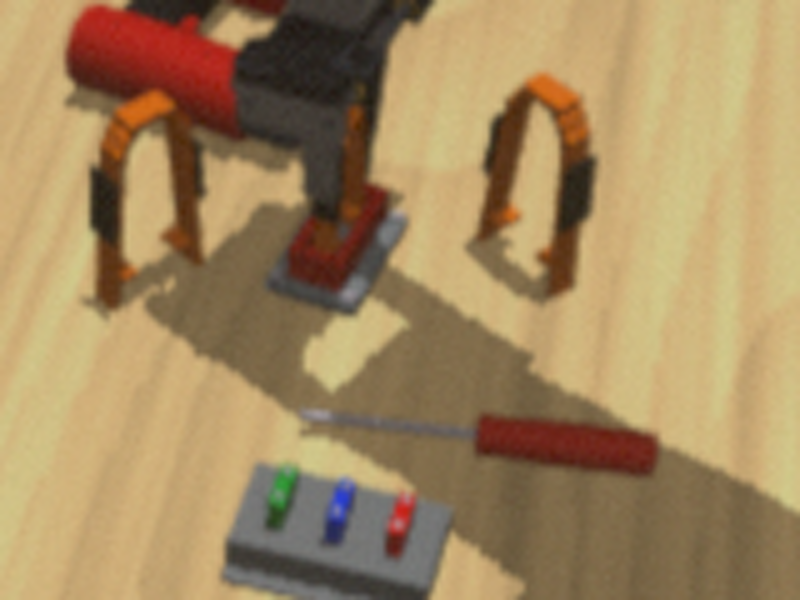

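```bash
python3 -m inch '[[0,0,0,-0.5,0,0,4.75],[0,0,0,-1.5,0,0,4.75],[0,0,0,-3,0,0,4.75],[0,0,0,-5,0,0,4.75],[0,0,0,-7,0,0,4.75],[0,0,0,-8.5,0,0,4.75],[0,0,0,-9,0,0,4.75],[0,0,0,-9,0,0,4.75]]'
python3 - <<'E'
from h import *
plan([.4845,-.0355,.16],84.6)
s=get_state(); c=read_camera('wrist'); save(c,'w3.png',scale=1.4)
E
```

```text
time: 4.68
tcp_pos: [0.5235, -0.2667, 0.1392]
tool_rot: [167.4, 90.0, -25.5]
ft_force: [-0.4, -0.4, -0.4]
width: 0.519
t 4.67 tcp [ 0.5235 -0.2667  0.1392] tool y ang -102.9 x [ 3.e-04 -1.e-04 -1.e+00] F [-0.35 -0.36 -0.35] w_mm 47.65 j1,6 [-27.1  75.8]
rot [-7.5  -0.02 -0.01] other [172.5  -0.    0. ] shift cm [ -2.09 -21.67   8.97]
```

View pics/w3.png

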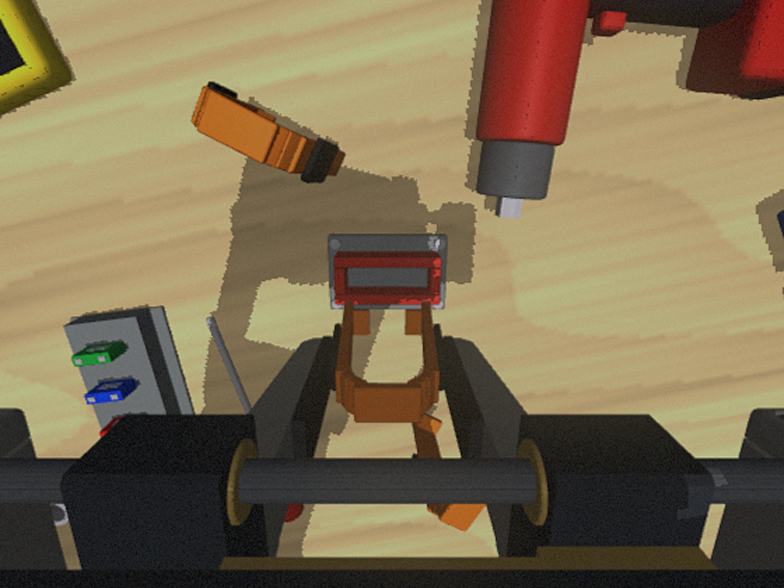

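```bash
python3 -m inch '[[-1,0,0,-0.5,-3,1.2,4.75],[-2.5,0,0,-0.5,-7,3,4.75],[-4,0,0,-0.5,-12,5,4.75],[-5.5,0,0,-0.5,-17,7,4.75],[-7,0,0,-0.5,-20,8.4,4.75],[-7.5,0,0,-0.5,-21.5,9,4.75],[-7.5,0,0,-0.5,-21.5,9,4.75],[-7.5,0,0,-0.5,-21.5,9,4.75]]'
cat >> h.py <<'E'
def wrist(fn):
    s=get_state(); c=read_camera('wrist'); c['state']=s; save(c,fn,scale=1.4)
    return c
def tongs_tool(c):
    # tongs points in tool frame
    P=cloud(c); s=c['state']; M=R.from_euler('xyz',s['tool_rot'],degrees=True).as_matrix()
    T=(P-s['tcp_pos'])@M*1000
    hsv=cv2.cvtColor(c['frame'],cv2.COLOR_RGB2HSV); o=(hsv[...,0]>6)&(hsv[...,0]<20)&(hsv[...,1]>130)
    near=(abs(T[...,2])<20)&(abs(T[...,1])<30)&o
    for x0,x1 in [(-66,-58),(-58,-45),(10,45)]:
        m=near&(T[...,0]>x0)&(T[...,0]<x1)
        if m.sum()>5: print('tongs x',x0,m.sum(),'y',np.percentile(T[m][:,1],[2,50,98]).round(1),'z',np.percentile(T[m][:,2],[2,50,98]).round(1),'x',np.percentile(T[m][:,0],[2,50,98]).round(1))
    return T
E
python3 - <<'E'
from h import *
plan([.4848,-.0372,.069],84.6)
c=wrist('w4.png'); np.savez('w4.npz',**{k:v for k,v in c.items() if k!='state'},**{k:c['state'][k] for k in('tool_rot','tcp_pos')})
T=tongs_tool(c); P=cloud(c); H,S,V=cv2.split(cv2.cvtColor(c['frame'],cv2.COLOR_RGB2HSV))
m=(H>=105)&(H<=130)&(S>100)&(abs(P[...,2]-.046)<.004)&(abs(T[...,2])<25)&(abs(T[...,1])<30)
print(m.sum(),'blue tool y',np.percentile(T[m][:,1],[2,50,98]),'z',np.percentile(T[m][:,2],[2,50,98]),'world',P[m].mean(0))
boxz(P,m,'blue'); 
m=(abs(P[...,2]-.0245)<.003)&(abs(T[...,2])<75)&(abs(T[...,1])<45)&(S<90); boxz(P,m,'rack')
E
```

```text
time: 5.72
tcp_pos: [0.4841, -0.0379, 0.1439]
tool_rot: [94.6, 90.0, -90.9]
ft_force: [0.7, -0.6, -1.0]
width: 0.517
t 5.72 tcp [ 0.4841 -0.0379  0.1439] tool y ang -95.43 x [-0.e+00 -3.e-04 -1.e+00] F [ 0.68 -0.55 -1.  ] w_mm 47.49 j1,6 [-4.6 90.8]
rot [-0.03 -0.   -0.02] other [180.  -0.   0.] shift cm [ 7.49 -0.08 -0.06]
tongs x -66 1426 y [-11.9   0.2  12.8] z [-5.9 -0.1  7.8] x [-63.8 -62.6 -58.2]
tongs x -58 746 y [-19.   -8.4  19.8] z [-6.  -2.1  7.6] x [-57.8 -53.4 -45.7]
tongs x 10 530 y [-22.   -9.5  22.2] z [-6.  -1.1  7.4] x [11.7 19.4 31.1]
241 blue tool y [-15.90893133  -1.93844939  12.00597189] z [-4.62673357 -1.30455915  4.19558882] world [ 0.48502567 -0.03604907  0.04554907]
blue 241 c 484.5 -36.0 wh 28.1 9.2 ang 85.1 z [0.0428 0.0457 0.0471]
rack 3893 c 483.6 -37.1 wh 58.1 110.1 ang 84.6 z [0.0238 0.025  0.0261]
```

View pics/w4.png

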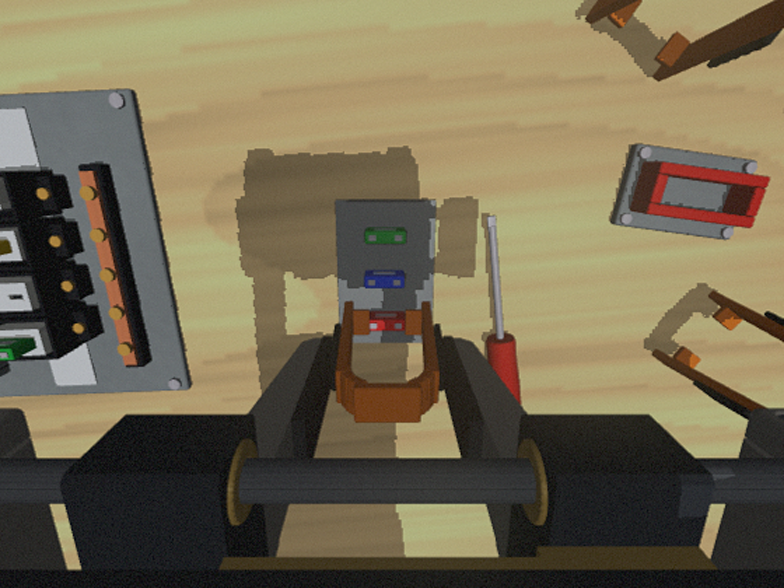

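```bash
python3 -m inch '[[0,0,0,1.5,-0.22,-0.08,4.75],[0,0,0,3,-0.22,-0.08,4.75],[0,0,0,4.2,-0.22,-0.08,4.75],[0,0,0,4.6,-0.22,-0.08,4.75],[0,0,0,4.6,-0.22,-0.08,4.75],[0,0,0,4.6,-0.22,-0.08,4.75]]'
python3 - <<'E'
from h import *
plan([.4848,-.0372,.069],84.6)
c=wrist('w5.png')
save(c,'w5c.png',(220,180,340,310),4.5)
T=tongs_tool(c); P=cloud(c); H,S,V=cv2.split(cv2.cvtColor(c['frame'],cv2.COLOR_RGB2HSV))
m=(H>=105)&(H<=130)&(S>100)&(abs(P[...,2]-.046)<.004)&(abs(T[...,2])<25)&(abs(T[...,1])<30)
print(m.sum(),'blue tool y',np.percentile(T[m][:,1],[2,50,98]),'z',np.percentile(T[m][:,2],[2,50,98]),'world',P[m].mean(0))
t=read_camera('top'); save(t,'t5.png',(250,190,330,270),7)
t=read_camera('side'); save(t,'s5.png',(260,170,360,260),7)
E
```

```text
time: 6.52
tcp_pos: [0.4851, -0.0349, 0.0983]
tool_rot: [179.2, 90.0, -6.2]
ft_force: [-0.2, -0.1, -0.1]
width: 0.518
t 6.53 tcp [ 0.4851 -0.0349  0.0983] tool y ang -95.39 x [ 7.e-04 -1.e-04 -1.e+00] F [-0.17 -0.14 -0.13] w_mm 47.56 j1,6 [-4.3 91.1]
rot [ 0.01 -0.04 -0.  ] other [-1.8e+02  0.0e+00 -1.0e-01] shift cm [2.93 0.23 0.01]
tongs x -66 1430 y [-11.9   0.5  12.8] z [-5.8 -0.   7.9] x [-63.8 -62.6 -58.3]
tongs x -58 744 y [-19.   -9.7  19.8] z [-6.  -2.   7.3] x [-57.7 -53.3 -46. ]
tongs x 10 530 y [-22.3  10.6  22.4] z [-6.  -1.3  7.4] x [12.3 19.5 33. ]
321 blue tool y [-12.70746713   1.81199525  15.46958134] z [-3.88213167 -0.718363    4.47670324] world [ 0.485246   -0.03647196  0.04555152]
```

View pics/w5c.png

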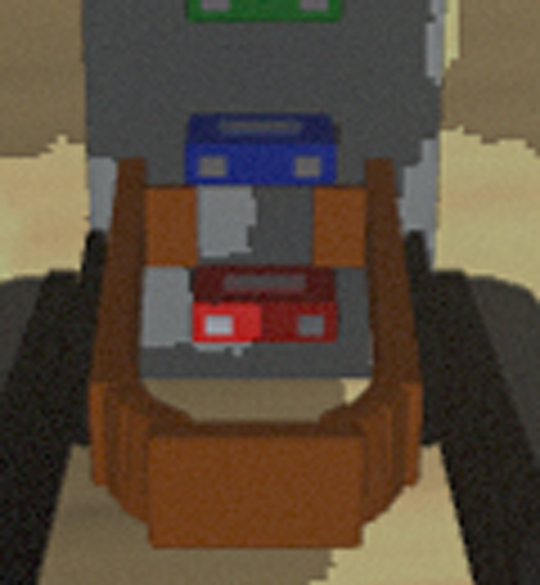

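View pics/s5.png

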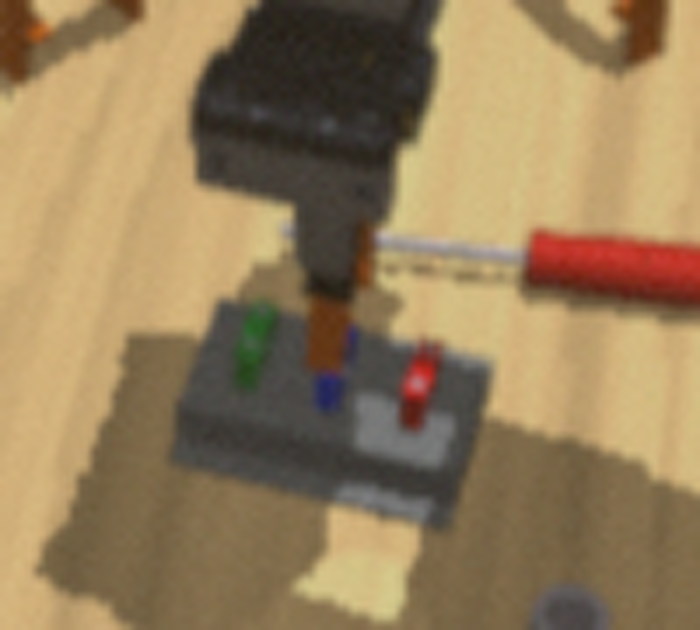

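```bash
python3 -m inch '[[0,0,0,0,0.12,-0.03,4.75],[0,0,0,0.6,0.12,-0.03,4.75],[0,0,0,1.2,0.12,-0.03,4.75],[0,0,0,1.8,0.12,-0.03,4.75],[0,0,0,2.3,0.12,-0.03,4.75],[0,0,0,2.6,0.12,-0.03,4.75],[0,0,0,2.6,0.12,-0.03,4.75]]'
python3 - <<'E'
from h import *
plan([.4850,-.0362,.069],84.6)
c=wrist('w6.png')
save(c,'w6c.png',(220,180,340,310),4.5)
T=tongs_tool(c); P=cloud(c); H,S,V=cv2.split(cv2.cvtColor(c['frame'],cv2.COLOR_RGB2HSV))
m=(H>=105)&(H<=130)&(S>100)&(abs(P[...,2]-.046)<.004)&(abs(T[...,2])<25)&(abs(T[...,1])<30)
print(m.sum(),'blue tool y',np.percentile(T[m][:,1],[2,50,98]),'z',np.percentile(T[m][:,2],[2,50,98]),'world',P[m].mean(0))
E
```

```text
time: 7.55
tcp_pos: [0.4848, -0.0361, 0.0717]
tool_rot: [-3.9, 90.0, 170.7]
ft_force: [-0.3, -0.5, -1.8]
width: 0.516
t 7.55 tcp [ 0.4848 -0.0361  0.0717] tool y ang -95.4 x [-5.e-04  1.e-04 -1.e+00] F [-0.32 -0.55 -1.78] w_mm 47.4 j1,6 [-4.4 91. ]
rot [0.   0.03 0.  ] other [-180.   -0.    0.] shift cm [ 0.27  0.01 -0.02]
tongs x -66 1412 y [-12.    0.2  12.1] z [-5.9  0.1  7.8] x [-63.8 -62.6 -58.3]
tongs x -58 755 y [-19.    9.8  19.8] z [-5.9 -2.1  7.4] x [-57.9 -53.4 -46.2]
tongs x 10 547 y [-22.4  10.6  22.6] z [-6.  -1.5  7.4] x [12.3 19.3 32.7]
278 blue tool y [-9.51977704  0.13416926 10.16075616] z [-4.26555633 -1.34219376  4.36230464] world [ 0.48540108 -0.03632429  0.04549186]
```

View pics/w6c.png

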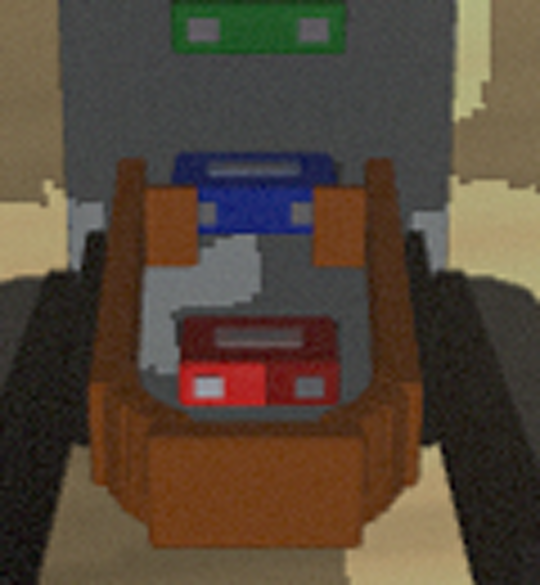

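```bash
python3 -m inch '[[0,0,0,0,0,-0.08,4.75],[0,0,0,0.1,0,-0.08,4.75],[0,0,0,0.2,0,-0.08,4.75],[0,0,0,0.2,0,-0.08,4.75]]'
python3 -c "
from h import *
plan([.4850,-.0362,.069],84.6)"
python3 -m inch '[[0,0,0,0.05,0,0,4.75],[0,0,0,0.05,0,0,4.75]]'
```

```text
time: 8.1
tcp_pos: [0.4857, -0.0362, 0.0699]
tool_rot: [3.1, 90.0, 177.7]
ft_force: [-0.5, -0.1, -0.6]
width: 0.521
t 8.1 tcp [ 0.4857 -0.0362  0.0699] tool y ang -95.4 x [-2.e-04  0.e+00 -1.e+00] F [-0.51 -0.09 -0.57] w_mm 47.85 j1,6 [-4.4 91. ]
rot [ 0.    0.01 -0.  ] other [-180.    0.    0.] shift cm [0.09 0.   0.07]
time: 8.35
tcp_pos: [0.4858, -0.0362, 0.0695]
tool_rot: [176.6, 90.0, -8.7]
ft_force: [0.2, -0.2, -0.1]
width: 0.518
```

```bash
python3 -m inch '[[0,0,0,0.05,0,0,4.75],[0,0,0,0.05,0,0,4.75]]'; python3 -m inch '[[0,0,0,0.05,0,0,4.75],[0,0,0,0.05,0,0,4.75]]'
```

```text
time: 8.6
tcp_pos: [0.4862, -0.0363, 0.0694]
tool_rot: [-178.6, 90.0, -4.0]
ft_force: [-0.5, -0.4, 4.3]
width: 0.518
time: 8.85
tcp_pos: [0.4866, -0.0363, 0.0692]
tool_rot: [-179.3, 89.9, -4.7]
ft_force: [-1.0, -0.1, 9.3]
width: 0.518
```

```bash
python3 -m inch '[[0,0,0,-0.08,0,0,4.75],[0,0,0,-0.08,0,0,4.6],[0,0,0,-0.08,0,0,4.5],[0,0,0,-0.08,0,0,4.4],[0,0,0,-0.08,0,0,4.3],[0,0,0,-0.08,0,0,4.2],[0,0,0,-0.08,0,0,4.2],[0,0,0,-0.08,0,0,4.2]]' 30
python3 - <<'E'
from h import *
plan([.4850,-.0362,.069],84.6)
E
```

```text
time: 9.85
tcp_pos: [0.4858, -0.0362, 0.0693]
tool_rot: [-28.2, 90.0, 146.4]
ft_force: [0.6, 0.1, -0.5]
width: 0.481
t 9.85 tcp [ 0.4858 -0.0362  0.0693] tool y ang -95.4 x [-0.  0. -1.] F [ 0.56  0.07 -0.48] w_mm 44.21 j1,6 [-4.4 91. ]
rot [0. 0. 0.] other [-180.   -0.    0.] shift cm [0.03 0.   0.08]
```

```bash
python3 -m inch '[[0,0,0,-0.3,0,0,4.2],[0,0,0,-0.8,0,0,4.2],[0,0,0,-1.5,0,0,4.2],[0,0,0,-2.5,0,0,4.2],[0,0,0,-3.8,0,0,4.2],[0,0,0,-5.2,0,0,4.2],[0,0,0,-6,0,0,4.2],[0,0,0,-6,0,0,4.2],[0,0,0,-6,0,0,4.2]]'
python3 - <<'E'
from h import *
plan([.5023,.2353,.14],87.1)
c=wrist('w7.png')
save(c,'w7c.png',(220,180,340,310),4.5)
T=tongs_tool(c)
H,S,V=cv2.split(cv2.cvtColor(c['frame'],cv2.COLOR_RGB2HSV))
m=(H>=105)&(H<=130)&(S>100)&(abs(T[...,2])<25)&(abs(T[...,1])<30)&(T[...,0]<60)
print(m.sum(),'blue tool',np.percentile(T[m],[2,50,98],axis=0).round(1))
t=read_camera('side'); save(t,'s7.png',(260,130,400,250),5)
E
```

```text
time: 10.98
tcp_pos: [0.4855, -0.0362, 0.129]
tool_rot: [-2.1, 90.0, 172.5]
ft_force: [-0.4, -0.9, -1.3]
width: 0.487
t 10.97 tcp [ 0.4855 -0.0362  0.129 ] tool y ang -95.4 x [-5.e-04  1.e-04 -1.e+00] F [-0.45 -0.89 -1.26] w_mm 44.72 j1,6 [-4.4 91. ]
rot [-2.5   0.03  0.  ] other [177.5   0.   -0. ] shift cm [ -1.1  -27.19   0.88]
tongs x -66 1469 y [-12.4   0.2  13.2] z [-6.  -0.3  7.4] x [-64.4 -63.1 -58.3]
tongs x -58 680 y [-18.9  -9.9  19.4] z [-6.  -2.8  7.3] x [-57.8 -53.6 -45.9]
tongs x 10 557 y [-17.8   6.2  18.2] z [-5.8 -0.7  7.9] x [12.3 18.8 32. ]
369 blue tool [[-149.4  -27.7  -23.4]
 [  23.4   -1.4   -3. ]
 [  41.    23.8    4.9]]
```

View pics/w7c.png

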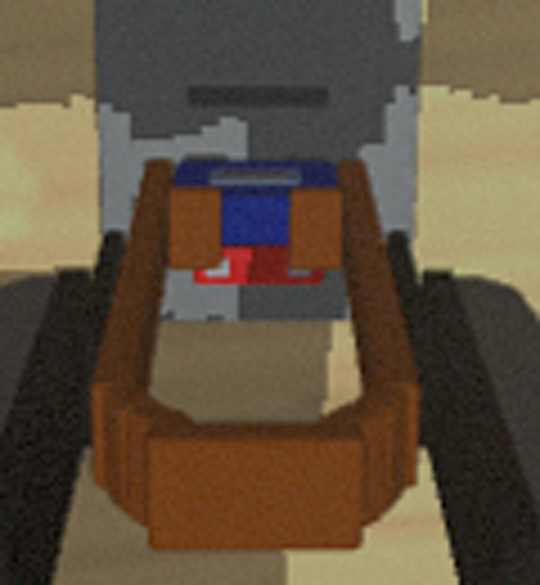

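View pics/s7.png

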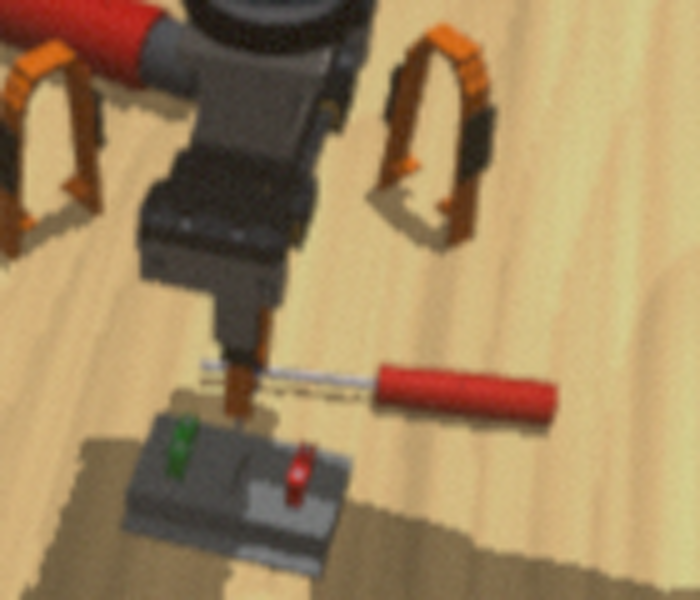

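```bash
python3 -m inch '[[0,0,0,-1.5,0,0,4.2],[-0.3,0,0,-3,-1.5,0.1,4.2],[-0.6,0,0,-3.1,-4,0.2,4.2],[-0.9,0,0,-3.1,-7,0.3,4.2],[-1.2,0,0,-3.1,-11,0.4,4.2],[-1.5,0,0,-3.1,-15,0.5,4.2],[-1.8,0,0,-3.1,-19,0.6,4.2],[-2.1,0,0,-3.1,-22.5,0.7,4.2],[-2.4,0,0,-3.1,-25,0.8,4.2],[-2.5,0,0,-3.1,-26.5,0.9,4.2],[-2.5,0,0,-3.1,-27.2,0.9,4.2],[-2.5,0,0,-3.1,-27.2,0.9,4.2],[-2.5,0,0,-3.1,-27.2,0.9,4.2]]'
cat >> h.py <<'E'
def look(fn):
    plan([.5023,.2353,.1084],87.1)
    c=wrist(fn); T=tongs_tool(c); P=cloud(c)
    H,S,V=cv2.split(cv2.cvtColor(c['frame'],cv2.COLOR_RGB2HSV))
    np.savez(fn[:-4]+'.npz',frame=c['frame'],T=T,P=P)
    m=(H>=105)&(H<=130)&(S>100)&(abs(T[...,2])<12)&(abs(T[...,1])<20)&(T[...,0]<45)&(T[...,0]>10)
    print('blue n',m.sum(),np.percentile(T[m],[2,50,98],axis=0).round(1).tolist())
    return c,T,P,H,S,V
E
python3 - <<'E'
from h import *
c,T,P,H,S,V=look('w8.png')
E
```

```text
time: 12.7
tcp_pos: [0.5023, 0.2347, 0.1603]
tool_rot: [59.3, 90.0, -123.6]
ft_force: [1.1, 0.6, -1.6]
width: 0.482
t 12.7 tcp [0.5023 0.2347 0.1603] tool y ang -92.93 x [-2.e-04 -3.e-04 -1.e+00] F [ 1.08  0.62 -1.6 ] w_mm 44.31 j1,6 [ 24.9 117.8]
rot [-0.03  0.01 -0.02] other [180.  -0.  -0.] shift cm [ 5.19 -0.06  0.  ]
tongs x -66 1471 y [-12.3   0.2  13.2] z [-6.  -0.2  7.5] x [-64.4 -63.  -58.3]
tongs x -58 674 y [-18.6  -7.9  19.5] z [-6.1 -2.8  7.3] x [-57.8 -53.7 -46.1]
tongs x 10 561 y [-18.2   6.2  18.8] z [-5.8 -1.4  7.7] x [12.  18.9 33.9]
blue n 304 [[20.0, -12.6, -3.7], [24.1, 0.1, -2.8], [40.9, 13.5, 4.9]]
```

View pics/w8.png

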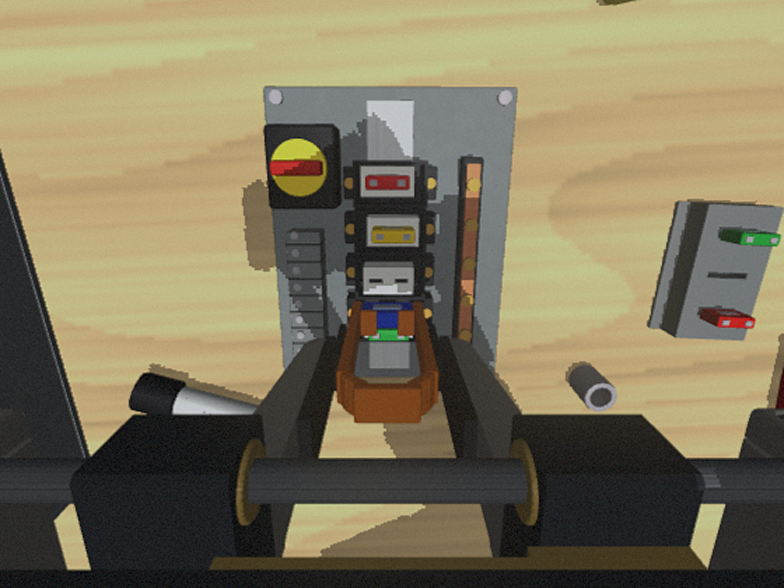

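```bash
python3 - <<'E'
from h import *
d=np.load('w8.npz'); 
cv2.imwrite('pics/w8c.png',cv2.resize(d['frame'][150:250,230:330,::-1],None,fx=6,fy=6,interpolation=cv2.INTER_CUBIC))
c=dict(np.load('top0.npz')); cv2.imwrite('pics/t0h.png',cv2.resize(c['frame'][180:250,180:240,::-1],None,fx=8,fy=8,interpolation=cv2.INTER_CUBIC))
c=dict(np.load('side0.npz')); cv2.imwrite('pics/s0h.png',cv2.resize(c['frame'][285:340,235:310,::-1],None,fx=8,fy=8,interpolation=cv2.INTER_CUBIC))
E
```

```text
(no output)
```

View pics/w8c.png

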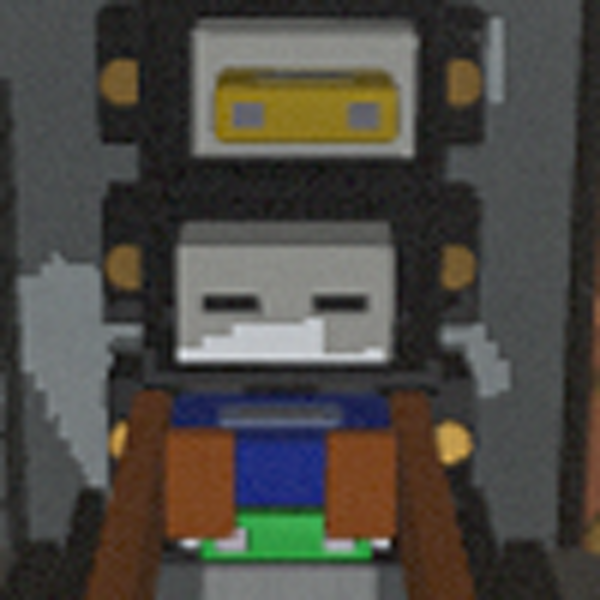

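View pics/t0h.png

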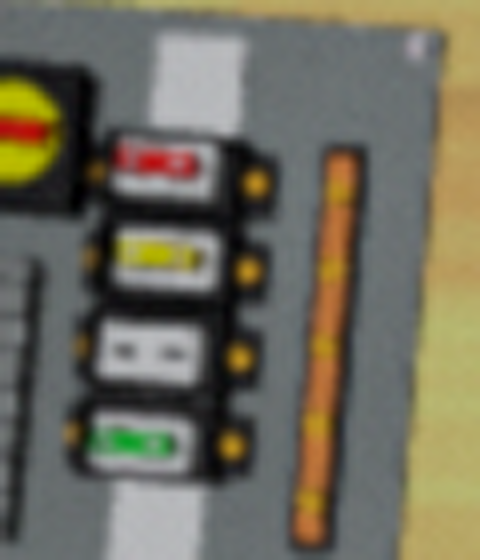

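View pics/s0h.png

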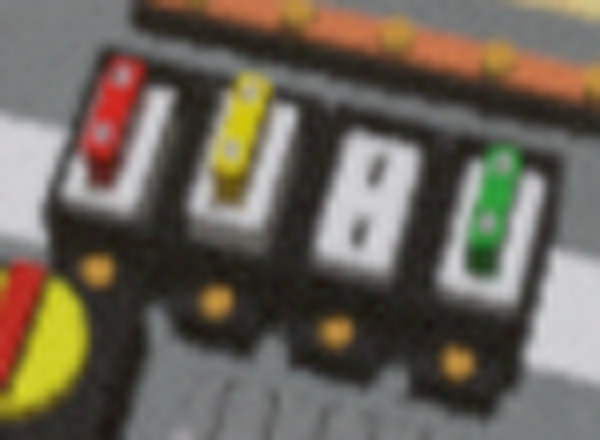

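```bash
cat >> h.py <<'E'
def ray(c,u,v,zw):
    """intersect pixel ray with world plane z=zw -> tool mm, world"""
    K=c['intrinsics']; T=np.array(c['tool_from_camera']); s=c['state']; M=R.from_euler('xyz',s['tool_rot'],degrees=True).as_matrix()
    o=M@T[:3,3]+s['tcp_pos']; d=M@(T[:3,:3]@np.array([(u-K[0,2])/K[0,0],(v-K[1,2])/K[1,1],1]))
    w=o+d*(zw-o[2])/d[2]; return ((w-s['tcp_pos'])@M*1000).round(2), w.round(4)
E
python3 - <<'E'
from h import *
d=np.load('w8.npz'); s=get_state(); c=read_camera('wrist'); c['state']=s; T=d['T'];P=d['P']
print('time',s['time'])
g=cv2.cvtColor(c['frame'],cv2.COLOR_RGB2GRAY).astype(float)
sub=g[192:209,258:298]; print('housing-top z', np.median(P[190:205,262:292,2]))
for x0,x1 in((260,277),(279,296)):
    r=np.clip(110-g[194:206,x0:x1],0,None)
    v,u=np.mgrid[194:206,x0:x1]; cu,cv_=(r*u).sum()/r.sum(),(r*v).sum()/r.sum(); print('slot',cu.round(2),cv_.round(2),ray(c,cu,cv_,.0505))
for u,v in ((230+177/6,150+305/6),(230+392/6,150+305/6),(277,150+247/6),(277,150+362/6)): print('edge',ray(c,u,v,.0505))
print('P at band/insert/yellow insert',P[188,277],P[193,277],P[205,277],P[157,277],P[163,250])
# fuse -z top edge
zt=s['tcp_pos'][2]-.0244
for u in (230+172/6,230+392/6): print('fuse corner',ray(c,u,150+398/6,zt), T[217,int(u)])
E
```

```text
time 12.75
housing-top z 0.05070926425933353
slot 267.78 200.1 (array([109.82,  -8.47,   2.06]), array([0.5007, 0.2432, 0.0505]))
slot 287.33 200.25 (array([109.83,  11.79,   2.23]), array([0.4995, 0.223 , 0.0505]))
edge (array([109.82, -17.07,   2.85]), array([0.5004, 0.2519, 0.0505]))
edge (array([109.83,  20.09,   2.86]), array([0.4985, 0.2148, 0.0505]))
edge (array([109.83,   1.08,  -7.44]), array([0.5097, 0.2332, 0.0505]))
edge (array([109.83,   1.08,  13.15]), array([0.4892, 0.2343, 0.0505]))
P at band/insert/yellow insert [0.51020782 0.23317376 0.03826069] [0.5076878  0.23333134 0.05034391] [0.49505372 0.2339743  0.05105872] [0.54460731 0.23145983 0.0512463 ] [0.53712007 0.26064096 0.03016161]
fuse corner (array([ 24.4 , -13.02,  -8.17]), array([0.5112, 0.2473, 0.1359])) [ 33.51747026 -14.10879073  -4.63278524]
fuse corner (array([24.4 , 14.8 , -8.16]), array([0.5098, 0.2195, 0.1359])) [33.25977677 15.12423674 -4.71225619]
```

```bash
python3 -m inch '[[0,0,0,0.8,0.1,0.25,4.2],[0,0,0,2,0.1,0.25,4.2],[0,0,0,3,0.1,0.25,4.2],[0,0,0,3.5,0.1,0.25,4.2],[0,0,0,3.5,0.1,0.25,4.2],[0,0,0,3.5,0.1,0.25,4.2]]'
python3 - <<'E'
from h import *
c,T,P,H,S,V=look('w9.png')
print(ray(c,277,200,.0505))
save(c,'w9c.png',(220,160,340,260),6)
E
```

```text
time: 13.55
tcp_pos: [0.5001, 0.2347, 0.1255]
tool_rot: [-152.0, 90.0, 25.1]
ft_force: [-0.2, 0.2, -0.6]
width: 0.482
t 13.55 tcp [0.5001 0.2347 0.1255] tool y ang -92.89 x [ 4.e-04  2.e-04 -1.e+00] F [-0.24  0.18 -0.61] w_mm 44.26 j1,6 [ 25.  117.9]
rot [ 0.01 -0.02  0.01] other [-180.   -0.   -0.] shift cm [ 1.71 -0.07 -0.22]
tongs x -66 1434 y [-12.1   0.7  13.3] z [-5.8 -0.   7.6] x [-64.4 -63.1 -58.3]
tongs x -58 674 y [-18.6  -9.4  19.5] z [-6.  -2.5  7.4] x [-57.9 -53.7 -45.8]
tongs x 10 577 y [-18.1   6.1  18.8] z [-5.9 -1.1  8. ] x [11.3 18.9 33.2]
blue n 310 [[19.8, -12.6, -3.7], [24.2, 0.1, -2.8], [40.8, 13.4, 5.0]]
(array([75. ,  1. , -7.4]), array([0.5074, 0.2333, 0.0505]))
```

View pics/w9c.png

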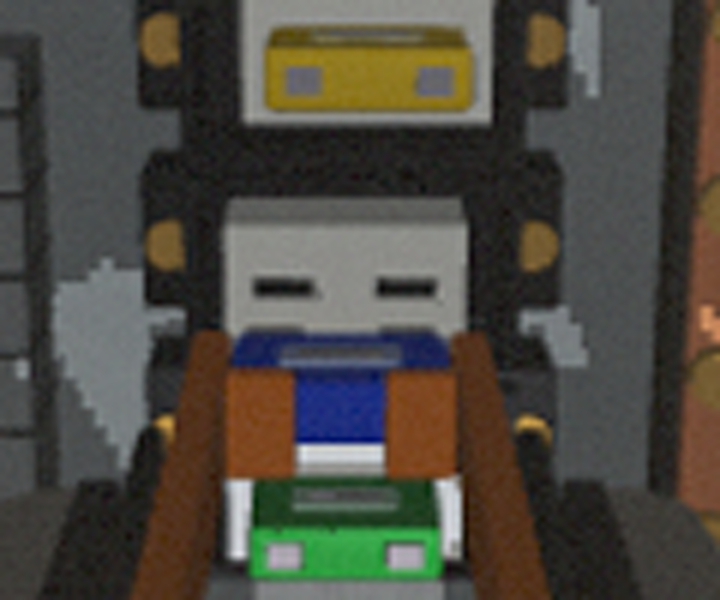

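```bash
python3 - <<'E'
from h import *
s=get_state(); c=read_camera('wrist'); c['state']=s; print(s['tcp_pos'],s['time'])
f=c['frame'].astype(int); g=cv2.cvtColor(c['frame'],cv2.COLOR_RGB2GRAY).astype(float)
for x0,x1 in((258,276),(280,296)):
    v,u=np.mgrid[202:213,x0:x1]; r=np.clip(100-g[202:213,x0:x1],0,None); cu,cv_=(r*u).sum()/r.sum(),(r*v).sum()/r.sum(); print('slot',cu.round(2),cv_.round(2),ray(c,cu,cv_,.0505)[0])
print(g[213:217,256:300].astype(int))
for e in ((220+225/6,160+280/6),(220+468/6,160+280/6),(277,160+220/6)): print('edge',ray(c,*e,.0505)[0])
zb=s['tcp_pos'][2]-.0584
for u in (250,302,385,440): print('blade',ray(c,220+u/6,160+328/6,zb)[0])
E
```

```text
[0.50008799 0.23469545 0.12561937] 13.6
slot 266.57 207.6 [75.12 -8.65 -0.09]
slot 287.14 207.65 [ 7.512e+01  1.039e+01 -3.000e-02]
[[ 44  94 148 142 142 144 148 145 146 143 141 146 146 141 145 142 144 142
  143 140 145 140 140 140 138 142 143 145 146 144 144 145 144 144 145 144
  148 144 139 142 144 101  30  45]
 [ 42  90 148 145 140 110  95  99  99 100 101  97  96 101 119 148 144 145
  148 143 146 143 141 149 146 145 139 104  98 100  94 100  99  96 100 103
  118 144 144 141 141 100  28  30]
 [ 48  65 122 137  96  70  57  58  54  59  57  54  54  56  71 102 101  98
  101 101 102  99  99  99 102 101  97  70  56  58  59  60  55  53  55  59
   85 130 144 115  91  78  40  45]
 [ 55  65  81  95  42  41  36  38  42  37  43  33  35  42  36  48  44  48
   50  47  45  44  50  47  46  49  45  40  38  40  39  41  41  37  45  36
   49  73  98  75  56  58  56  59]]
edge [ 75.13 -17.03  -0.99]
edge [75.11 20.42 -0.98]
edge [ 75.12   1.   -10.52]
blade [ 58.4  -12.44   1.41]
blade [58.4  -4.86  1.42]
blade [58.4   7.23  1.42]
blade [58.39 15.25  1.42]
```

```bash
python3 - <<'E'
from h import *
s=get_state(); c=read_camera('wrist'); c['state']=s; z=s['tcp_pos'][2]
f=c['frame'].astype(int); print(f[210:240,277].tolist())
for v,x in ((213.6,58.4),(213.6,59.4),(215.7,45.4),(221.3,24.4),(233.6,24.4)): print(v,x,ray(c,276.5,v,z-x/1000)[0])
d=np.load('w9.npz'); print(d['T'][212:236,277].round(1).tolist())
E
```

```text
[[142, 143, 138], [141, 141, 138], [140, 141, 137], [138, 138, 135], [145, 147, 138], [95, 99, 116], [42, 47, 86], [44, 55, 84], [64, 66, 68], [76, 81, 91], [92, 102, 128], [49, 54, 92], [17, 30, 79], [30, 41, 97], [27, 44, 122], [32, 47, 129], [31, 47, 129], [34, 48, 129], [31, 45, 128], [26, 42, 124], [32, 45, 126], [27, 41, 125], [33, 48, 124], [19, 30, 112], [192, 195, 196], [201, 205, 207], [202, 204, 212], [148, 150, 146], [148, 146, 143], [79, 97, 81]]
213.6 58.4 [58.4   0.53  0.44]
213.6 59.4 [59.4   0.53  0.75]
215.7 45.4 [45.4   0.52 -1.85]
221.3 24.4 [24.4   0.51 -4.18]
233.6 24.4 [24.4   0.51  5.85]
[[75.6, 1.0, 4.3], [74.2, 1.0, 4.9], [73.7, 1.0, 5.7], [74.2, 1.0, 6.8], [39.6, 0.9, -3.5], [35.8, 0.9, -3.9], [34.5, 0.9, -3.5], [31.7, 0.9, -3.6], [30.0, 0.9, -3.3], [27.9, 0.9, -3.2], [25.1, 0.9, -3.4], [23.2, 0.9, -3.2], [23.8, 0.9, -2.2], [23.3, 0.9, -1.6], [23.9, 0.9, -0.5], [21.7, 0.9, -0.6], [22.6, 0.9, 0.6], [24.4, 0.9, 2.1], [22.9, 0.9, 2.3], [22.7, 0.9, 3.1], [23.8, 0.9, 4.3], [22.0, 0.9, 4.4], [75.5, 1.0, 26.2], [75.1, 1.0, 27.0]]
```

```bash
python3 -m inch '[[0,0,0,0.6,0.04,-0.08,4.2],[0,0,0,1.2,0.04,-0.08,4.2],[0,0,0,1.5,0.04,-0.08,4.2],[0,0,0,1.6,0.04,-0.08,4.2],[0,0,0,1.65,0.04,-0.08,4.2],[0,0,0,1.7,0.04,-0.08,4.2],[0,0,0,1.75,0.04,-0.08,4.2],[0,0,0,1.75,0.04,-0.08,4.2]]'
python3 - <<'E'
from h import *
plan([.5,.2343,.1084],87.1)
c,T,P,H,S,V=look('w10.png')
save(c,'w10c.png',(220,160,340,260),6)
t=read_camera('side'); save(t,'s10.png',(235,270,320,345),8)
E
```

```text
time: 14.7
tcp_pos: [0.5006, 0.2341, 0.1078]
tool_rot: [-148.2, 90.0, 28.9]
ft_force: [-0.3, -0.4, -2.2]
width: 0.484
t 14.7 tcp [0.5006 0.2341 0.1078] tool y ang -92.89 x [ 1.e-04  1.e-04 -1.e+00] F [-0.29 -0.38 -2.17] w_mm 44.47 j1,6 [ 24.9 117.8]
rot [ 0.01 -0.01  0.  ] other [-180.   -0.   -0.] shift cm [-0.06 -0.01  0.06]
t 14.7 tcp [0.5006 0.2341 0.1078] tool y ang -92.89 x [ 1.e-04  1.e-04 -1.e+00] F [-0.29 -0.38 -2.17] w_mm 44.47 j1,6 [ 24.9 117.8]
rot [ 0.01 -0.01  0.  ] other [-180.   -0.   -0.] shift cm [-0.06 -0.13 -0.16]
tongs x -66 1445 y [-12.4   0.7  13.3] z [-5.9 -0.1  7.6] x [-64.3 -63.  -58.3]
tongs x -58 657 y [-18.6  -8.3  19.5] z [-6.  -2.6  7.3] x [-57.8 -53.5 -45.7]
tongs x 10 574 y [-18.1   6.1  18.9] z [-5.8 -1.1  8. ] x [11.6 18.8 32.3]
blue n 306 [[19.3, -12.6, -3.7], [24.2, 0.1, -2.8], [40.9, 13.0, 4.9]]
```

View pics/w10c.png

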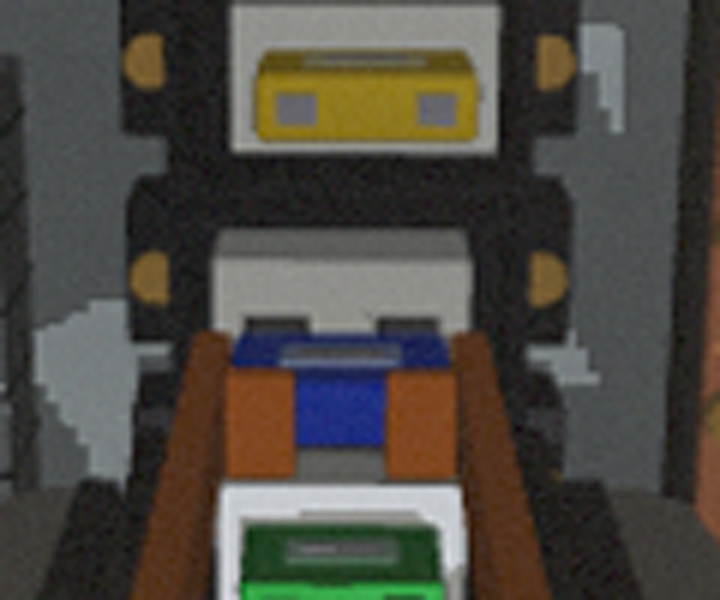

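View pics/s10.png

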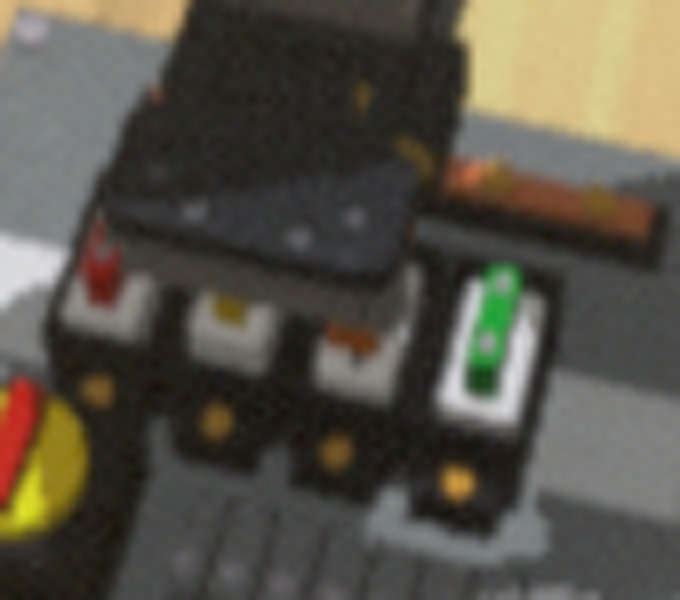

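```bash
python3 -m inch '[[0,0,0,0.05,0,0,4.2],[0,0,0,0.1,0,0,4.2],[0,0,0,0.1,0,0,4.2]]'; python3 -m inch '[[0,0,0,0.05,0,0,4.2],[0,0,0,0.1,0,0,4.2],[0,0,0,0.1,0,0,4.2]]'
```

```text
time: 15.18
tcp_pos: [0.5006, 0.2341, 0.1067]
tool_rot: [24.1, 90.0, -158.8]
ft_force: [0.6, -0.9, -1.0]
width: 0.487
time: 15.55
tcp_pos: [0.5006, 0.2341, 0.1058]
tool_rot: [-113.0, 90.0, 64.1]
ft_force: [-0.7, 0.1, -0.4]
width: 0.483
```

```bash
python3 -m inch '[[0,0,0,0.05,0,0,4.2],[0,0,0,0.1,0,0,4.2],[0,0,0,0.15,0,0,4.2],[0,0,0,0.15,0,0,4.2]]'; python3 -m inch '[[0,0,0,0.05,0,0,4.2],[0,0,0,0.1,0,0,4.2],[0,0,0,0.1,0,0,4.2]]'
```

```text
time: 16.05
tcp_pos: [0.5006, 0.2341, 0.1042]
tool_rot: [19.9, 90.0, -163.0]
ft_force: [-0.4, 0.2, -0.2]
width: 0.483
time: 16.42
tcp_pos: [0.5006, 0.2341, 0.1033]
tool_rot: [168.1, 90.0, -14.8]
ft_force: [0.4, 0.1, -1.3]
width: 0.482
```

```bash
python3 -m inch '[[0,0,0,0.05,0,0,4.2],[0,0,0,0.1,0,0,4.2],[0,0,0,0.1,0,0,4.2]]'; python3 - <<'E'
from h import *
c,T,P,H,S,V=look('w11.png')
save(c,'w11c.png',(220,160,340,260),6)
E
```

```text
time: 16.8
tcp_pos: [0.5008, 0.2341, 0.1023]
tool_rot: [-158.9, 90.0, 18.2]
ft_force: [0.8, 0.3, -1.1]
width: 0.481
t 16.8 tcp [0.5008 0.2341 0.1023] tool y ang -92.89 x [ 3.e-04  1.e-04 -1.e+00] F [ 0.79  0.25 -1.05] w_mm 44.23 j1,6 [ 24.9 117.8]
rot [ 0.01 -0.02  0.01] other [-180.   -0.   -0.] shift cm [-0.61 -0.12 -0.14]
tongs x -66 1451 y [-12.4   0.7  13.3] z [-5.8  0.   7.4] x [-64.3 -63.1 -58.2]
tongs x -58 653 y [-18.6  -9.4  19.5] z [-5.9 -2.5  7.4] x [-57.9 -53.6 -46.2]
tongs x 10 549 y [-18.1   6.1  18.8] z [-6.  -1.5  7.2] x [11.9 18.8 32.4]
blue n 293 [[19.5, -12.6, -3.8], [23.9, 0.1, -2.6], [40.3, 13.4, 5.0]]
```

View pics/w11c.png

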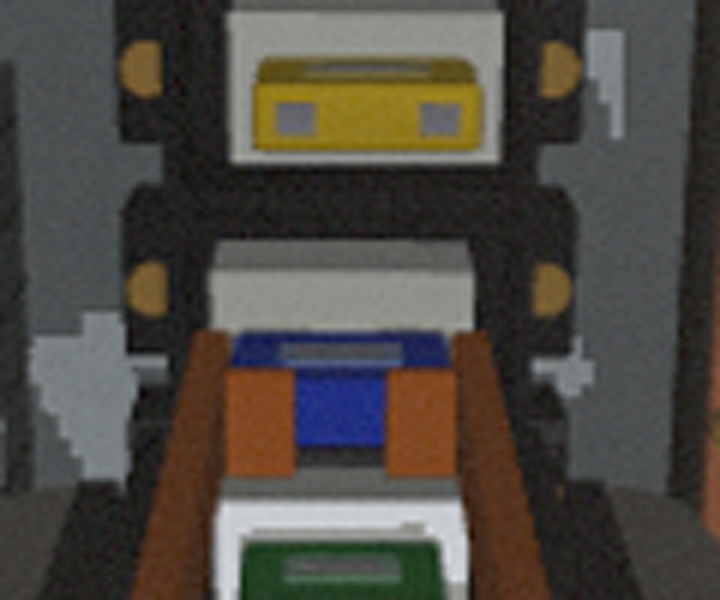

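```bash
python3 -m inch '[[0,0,0,0.05,0,0,4.2],[0,0,0,0.1,0,0,4.2],[0,0,0,0.1,0,0,4.2]]';python3 -m inch '[[0,0,0,0.05,0,0,4.2],[0,0,0,0.1,0,0,4.2],[0,0,0,0.1,0,0,4.2]]'
```

```text
time: 17.23
tcp_pos: [0.5008, 0.2342, 0.1014]
tool_rot: [-151.1, 90.0, 26.0]
ft_force: [-0.1, -0.7, 1.2]
width: 0.482
time: 17.6
tcp_pos: [0.5007, 0.2342, 0.1003]
tool_rot: [-135.7, 90.0, 41.4]
ft_force: [-0.0, 0.8, 2.5]
width: 0.485
```

```bash
python3 -m inch '[[0,0,0,0.05,0,0,4.2],[0,0,0,0.1,0,0,4.2],[0,0,0,0.1,0,0,4.2]]';python3 -m inch '[[0,0,0,0.05,0,0,4.2],[0,0,0,0.1,0,0,4.2],[0,0,0,0.1,0,0,4.2]]'
```

```text
time: 17.98
tcp_pos: [0.5005, 0.2341, 0.0992]
tool_rot: [11.6, 90.0, -171.3]
ft_force: [1.2, 0.0, 1.2]
width: 0.481
time: 18.35
tcp_pos: [0.5006, 0.234, 0.0982]
tool_rot: [44.8, 90.0, -138.1]
ft_force: [0.1, -0.4, 1.8]
width: 0.483
```

Forces are about 2 N: the nip. Continuing gently.

```bash
python3 -m inch '[[0,0,0,0.05,0,0,4.2],[0,0,0,0.1,0,0,4.2],[0,0,0,0.1,0,0,4.2]]';python3 -m inch '[[0,0,0,0.05,0,0,4.2],[0,0,0,0.1,0,0,4.2],[0,0,0,0.1,0,0,4.2]]'
```

```text
time: 18.73
tcp_pos: [0.5006, 0.234, 0.0972]
tool_rot: [19.5, 90.0, -163.4]
ft_force: [0.7, -0.0, 2.1]
width: 0.482
time: 19.1
tcp_pos: [0.5006, 0.2341, 0.0962]
tool_rot: [18.0, 90.0, -164.9]
ft_force: [-0.4, -0.2, 1.7]
width: 0.484
```

```bash
python3 -m inch '[[0,0,0,0.05,0,0,4.2],[0,0,0,0.05,0,0,4.2]]';python3 - <<'E'
from h import *
c,T,P,H,S,V=look('w12.png')
save(c,'w12c.png',(220,160,340,260),6)
E
```

```text
time: 19.35
tcp_pos: [0.5006, 0.2341, 0.0957]
tool_rot: [13.7, 90.0, -169.2]
ft_force: [0.4, 0.2, 1.3]
width: 0.487
t 19.35 tcp [0.5006 0.2341 0.0957] tool y ang -92.9 x [-1.e-04 -0.e+00 -1.e+00] F [0.37 0.24 1.27] w_mm 44.77 j1,6 [ 24.9 117.8]
rot [ 0.    0.01 -0.  ] other [-180.    0.    0.] shift cm [-1.27 -0.13 -0.17]
tongs x -66 1445 y [-12.4   0.2  13. ] z [-5.8 -0.1  7.5] x [-64.3 -63.1 -58.2]
tongs x -58 662 y [-18.6   8.3  19.5] z [-5.9 -2.5  7.2] x [-57.9 -53.7 -46. ]
tongs x 10 562 y [-18.    6.2  18.9] z [-6.  -1.1 18.3] x [12.4 18.9 43.7]
blue n 297 [[19.6, -12.8, -4.0], [23.6, 0.1, -2.9], [39.8, 13.5, 4.8]]
```

View pics/w12c.png

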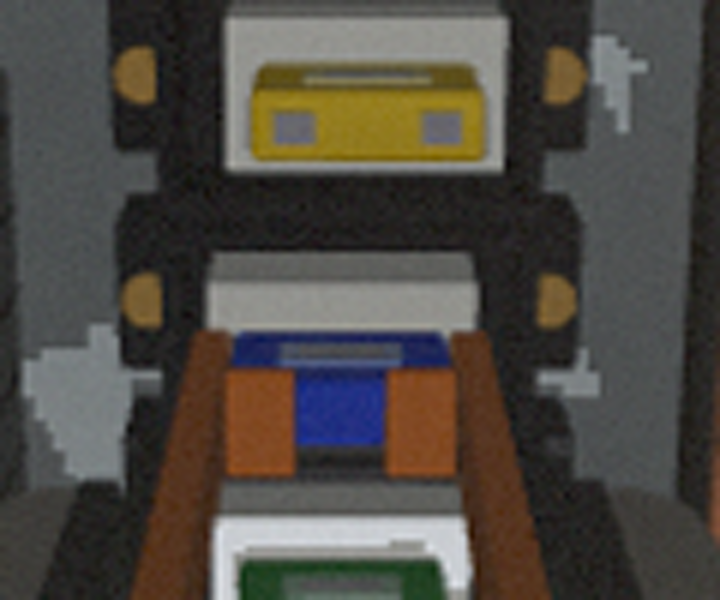

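```bash
python3 -m inch '[[0,0,0,0.04,0,0,4.2],[0,0,0,0.04,0,0,4.2]]';python3 -m inch '[[0,0,0,0.04,0,0,4.2],[0,0,0,0.04,0,0,4.2]]'
```

```text
time: 19.65
tcp_pos: [0.5006, 0.2341, 0.0954]
tool_rot: [-62.9, 90.0, 114.2]
ft_force: [0.2, -0.8, 2.5]
width: 0.481
time: 19.9
tcp_pos: [0.5006, 0.2341, 0.095]
tool_rot: [-91.0, 90.0, 86.1]
ft_force: [0.6, 0.8, 2.4]
width: 0.481
```

```bash
python3 -m inch '[[0,0,0,0.03,0,0,4.2],[0,0,0,0.03,0,0,4.2]]'
```

```text
time: 20.15
tcp_pos: [0.5007, 0.2341, 0.0947]
tool_rot: [-164.3, 90.0, 12.9]
ft_force: [-0.3, 0.1, 4.0]
width: 0.481
```

```bash
python3 -m inch '[[0,0,0,0.03,0,0,4.2],[0,0,0,0.03,0,0,4.2]]'
```

```text
time: 20.4
tcp_pos: [0.5008, 0.2341, 0.0947]
tool_rot: [-163.8, 90.0, 13.3]
ft_force: [0.6, -1.0, 5.5]
width: 0.483
```

```bash
python3 -m inch '[[0,0,0,0.03,0,0,4.2],[0,0,0,0.03,0,0,4.2]]'
```

```text
time: 20.65
tcp_pos: [0.5009, 0.2341, 0.0946]
tool_rot: [-165.5, 90.0, 11.6]
ft_force: [-0.2, -1.4, 7.2]
width: 0.484
```

```bash
python3 -m inch '[[0,0,0,0,0,0,4.2],[0,0,0,-0.05,0,0,4.3],[0,0,0,-0.05,0,0,4.5],[0,0,0,-0.05,0,0,4.7],[0,0,0,-0.05,0,0,4.75],[0,0,0,-0.05,0,0,4.75],[0,0,0,-0.05,0,0,4.75]]'; python3 - <<'E'
from h import *
c,T,P,H,S,V=look('w13.png')
save(c,'w13c.png',(220,160,340,260),6)
E
```

```text
time: 21.52
tcp_pos: [0.5009, 0.2347, 0.0949]
tool_rot: [-116.1, 89.9, 61.0]
ft_force: [0.7, 1.2, 5.7]
width: 0.517
t 21.52 tcp [0.5009 0.2347 0.0949] tool y ang -92.91 x [ 6.e-04  1.e-03 -1.e+00] F [0.66 1.24 5.69] w_mm 47.53 j1,6 [ 24.9 117.8]
rot [-0.01 -0.03  0.06] other [1.8e+02 1.0e-01 0.0e+00] shift cm [-1.35 -0.07 -0.14]
tongs x -66 1438 y [-11.9   0.7  13.5] z [-5.9 -0.   7.7] x [-64.4 -63.1 -58.3]
tongs x -58 703 y [-18.4  -8.9  20. ] z [-6.  -2.6  7.3] x [-57.8 -53.6 -46. ]
tongs x 10 572 y [-22.7   9.1  21.7] z [-5.8 -1.4  8.1] x [10.7 18.9 35.7]
blue n 370 [[21.8, -11.6, -3.8], [23.5, 0.1, -2.4], [40.1, 13.6, 4.9]]
```

View pics/w13c.png

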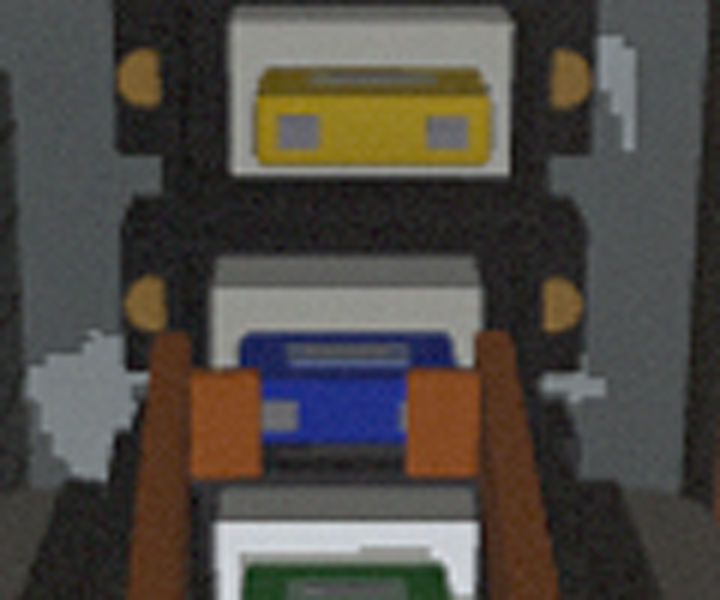

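```bash
python3 -m inch '[[0,0,0,-0.06,0,0,4.75],[0,0,0,-0.12,0.08,0,4.75],[0,0,0,-0.2,0.12,0,4.75],[0,0,0,-0.4,0.12,0,4.75],[0,0,0,-0.4,0.12,0,4.75]]'; python3 - <<'E'
from h import *
c,T,P,H,S,V=look('w14.png')
save(c,'w14c.png',(220,160,340,260),6)
E
```

```text
time: 22.2
tcp_pos: [0.5006, 0.2328, 0.0987]
tool_rot: [70.3, 90.0, -112.6]
ft_force: [0.3, 0.5, 0.8]
width: 0.517
t 22.2 tcp [0.5006 0.2328 0.0987] tool y ang -92.9 x [-0. -0. -1.] F [0.32 0.53 0.77] w_mm 47.53 j1,6 [ 24.8 117.7]
rot [ 0.  0. -0.] other [-180.    0.    0.] shift cm [-0.97 -0.26 -0.16]
tongs x -66 1437 y [-12.    0.7  13.5] z [-5.8  0.1  7.5] x [-64.2 -63.  -58.2]
tongs x -58 705 y [-18.5  -6.8  20.1] z [-6.  -2.6  7.4] x [-57.9 -53.4 -45.8]
tongs x 10 551 y [-22.9 -10.3  22. ] z [-5.9 -1.4  7.5] x [12.4 19.  33.6]
blue n 402 [[25.6, -13.9, -4.2], [27.4, -0.7, -2.9], [43.8, 12.0, 4.9]]
```

View pics/w14c.png

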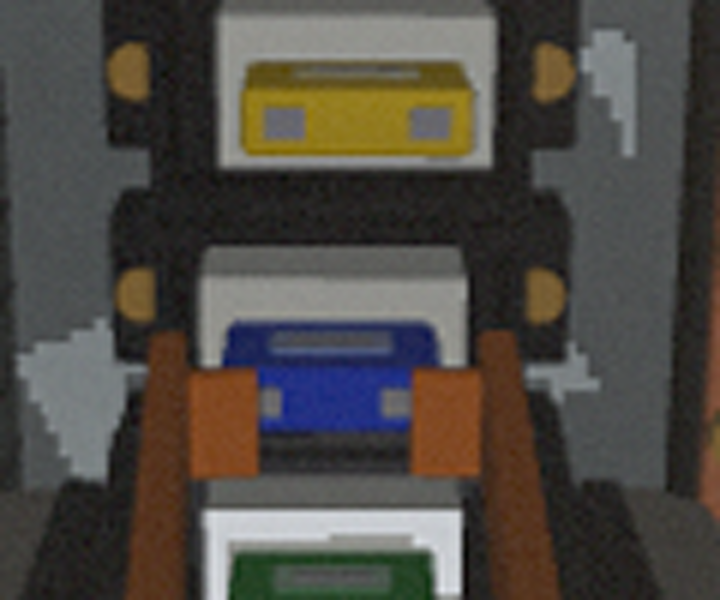

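```bash
python3 -m inch '[[0,0,0,-0.6,0,0,4.75],[0,0,0,-1.2,0,0,4.75],[0,0,0,-2,0,0,4.75],[0,0,0,-3.2,0,0,4.75],[0,0,0,-4.6,0,0,4.75],[0,0,0,-6,0,0,4.75],[0,0,0,-6.8,0,0,4.75],[0,0,0,-6.8,0,0,4.75],[0,0,0,-6.8,0,0,4.75]]'; python3 - <<'E'
from h import *
c,T,P,H,S,V=look('w15.png')
save(c,'w15c.png',(220,120,340,260),4.2)
def rep(nm,m,u0,v0,u1,v1):
    q=P[v0:v1,u0:u1][m[v0:v1,u0:u1]]; q=q[q[:,2]>.066]; print(nm,len(q),q.mean(0),np.median(q[:,2]))
m=(H>105)&(H<130)&(S>100); rep('blue',m,250,170,305,225)
m=(H>22)&(H<35)&(S>100); rep('yellow',m,250,140,305,190)
plan([.5236,-.2668,.165],77.05)
E
```

```text
time: 23.38
tcp_pos: [0.5003, 0.2327, 0.1662]
tool_rot: [27.5, 90.0, -155.4]
ft_force: [0.3, -0.5, -1.3]
width: 0.518
t 23.38 tcp [0.5003 0.2327 0.1662] tool y ang -92.9 x [-6.e-04 -3.e-04 -1.e+00] F [ 0.34 -0.49 -1.33] w_mm 47.64 j1,6 [ 24.8 117.7]
rot [ 0.    0.03 -0.02] other [-180.    0.    0.] shift cm [ 5.78 -0.27 -0.19]
tongs x -66 1446 y [-11.8   0.7  13. ] z [-5.9 -0.1  7.5] x [-64.2 -62.9 -58.3]
tongs x -58 721 y [-18.5  -6.8  20.1] z [-5.9 -2.2  7.5] x [-57.9 -53.5 -45.9]
tongs x 10 564 y [-22.8 -10.4  21.9] z [-5.9 -1.6  7.6] x [12.3 19.1 33.3]Traceback (most recent call last):
  File "<stdin>", line 2, in <module>
  File "h.py", line 49, in look
    print('blue n',m.sum(),np.percentile(T[m],[2,50,98],axis=0).round(1).tolist())
                           ~~~~~~~~~~~~~^^^^^^^^^^^^^^^^^^^^^^^
    return _quantile_unchecked(
        a, q, axis, out, overwrite_input, method, keepdims, weights)
    return _ureduce(a,
                    func=_quantile_ureduce_func,
    ...<5 lines>...
                    overwrite_input=overwrite_input,
                    method=method)
    r = func(a, **kwargs)
    result = _quantile(arr,
                       quantiles=q,
    ...<2 lines>...
                       out=out,
                       weights=wgt)
    slices_having_nans = np.isnan(arr[-1, ...])
                                  ~~~^^^^^^^^^
IndexError: index -1 is out of bounds for axis 0 with size 0
```

```bash
python3 - <<'E'
from h import *
s=get_state(); c=read_camera('wrist'); c['state']=s; P=cloud(c)
H,S,V=cv2.split(cv2.cvtColor(c['frame'],cv2.COLOR_RGB2HSV))
save(c,'w15c.png',(220,120,340,260),4.2)
def rep(nm,m,u0,v0,u1,v1):
    q=P[v0:v1,u0:u1][m[v0:v1,u0:u1]]; q=q[q[:,2]>.066]; print(nm,len(q),q.mean(0).round(4) if len(q) else '',np.percentile(q[:,2],[10,50,90]).round(4))
rep('blue',(H>105)&(H<130)&(S>100),250,170,305,225)
rep('yellow',(H>22)&(H<35)&(S>100),250,140,305,190)
plan([.5236,-.2668,.165],77.05)
E
```

```text
blue 247 [0.5013 0.2337 0.0727] [0.0691 0.0718 0.0728]
yellow 244 [0.5371 0.2284 0.0716] [0.0701 0.072  0.073 ]
t 23.48 tcp [0.5002 0.2328 0.1661] tool y ang -92.89 x [-9.e-04 -4.e-04 -1.e+00] F [ 0.45 -0.42 -0.54] w_mm 47.66 j1,6 [ 24.8 117.7]
rot [10.06  0.05 -0.03] other [-1.699e+02  0.000e+00  1.000e-01] shift cm [ 0.12 49.77 -4.86]
```

View pics/w15c.png

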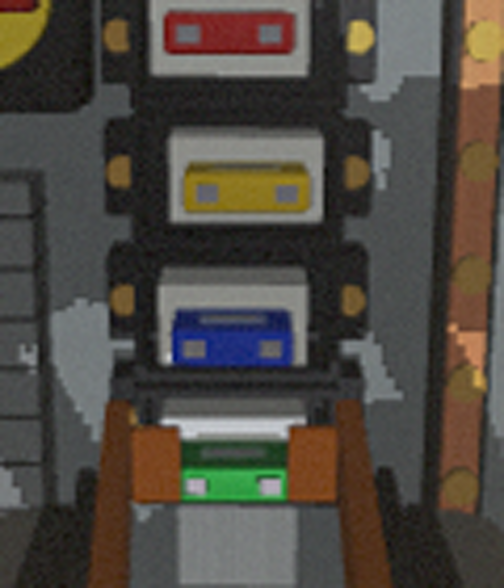

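```bash
python3 -m inch '[[0,0,0,0,1.5,0,4.75],[0.5,0,0,0,4,-0.3,4.75],[1.2,0,0,0,7.5,-0.7,4.75],[2,0,0,0,11.5,-1.1,4.75],[2.8,0,0,0,15.5,-1.5,4.75],[3.6,0,0,0,19.5,-1.9,4.75],[4.4,0,0,0,23.5,-2.3,4.75],[5.2,0,0,0,27.5,-2.7,4.75],[6,0,0,0,31.5,-3.1,4.75],[6.8,0,0,0,35.5,-3.5,4.75],[7.6,0,0,0,39.5,-3.9,4.75],[8.6,0,0,0,43.5,-4.3,4.75],[9.4,0,0,0,46.5,-4.6,4.75],[10,0,0,0,48.7,-4.8,4.75],[10,0,0,0,49.8,-4.9,4.75],[10,0,0,0,49.8,-4.9,4.75],[10,0,0,0,49.8,-4.9,4.75]]'
python3 - <<'E'
from h import *
plan([.5236,-.2668,.0495],77.05)
c=wrist('w16.png'); T=tongs_tool(c); P=cloud(c)
a=np.radians(77); O=np.array([.5231,-.2674,0])
ux=np.array([np.sin(a),-np.cos(a),0]); uy=np.array([np.cos(a),np.sin(a),0])
X=(P-O)@ux*1000; Y=(P-O)@uy*1000; Z=P[...,2]
m=(abs(X)<25)&(abs(Y)<42)&(Z>.0305)&(Z<.038); print(m.sum(),'x',np.percentile(X[m],[1,50,99]).round(1),'y',np.percentile(Y[m],[1,50,99]).round(1))
t=T[m]; print('rim tool y',np.percentile(t[:,1],[1,99]).round(1),'z',np.percentile(t[:,2],[1,99]).round(1))
E
```

```text
time: 25.6
tcp_pos: [0.5242, -0.2661, 0.1665]
tool_rot: [-44.8, 90.0, 122.4]
ft_force: [-1.3, 0.1, -0.9]
width: 0.52
t 25.6 tcp [ 0.5242 -0.2661  0.1665] tool y ang -102.86 x [-3.e-04  4.e-04 -1.e+00] F [-1.28  0.14 -0.87] w_mm 47.75 j1,6 [-27.1  75.8]
rot [0.09 0.02 0.02] other [-179.9   -0.     0. ] shift cm [11.7   0.09  0.04]
tongs x -66 1426 y [-11.9   0.8  13.4] z [-5.9 -0.1  7.5] x [-64.3 -63.  -58.3]
tongs x -58 723 y [-18.5   9.3  20.2] z [-6.  -2.3  7.5] x [-57.9 -53.4 -45.9]
tongs x 10 549 y [-22.9 -10.4  21.7] z [-6.  -1.3  7.6] x [11.5 19.  32.1]
1300 x [-17.6   2.8  17.4] y [-38.    0.4  38.5]
rim tool y [-36.9  39.7] z [-16.6  18.4]
```

View pics/w16.png

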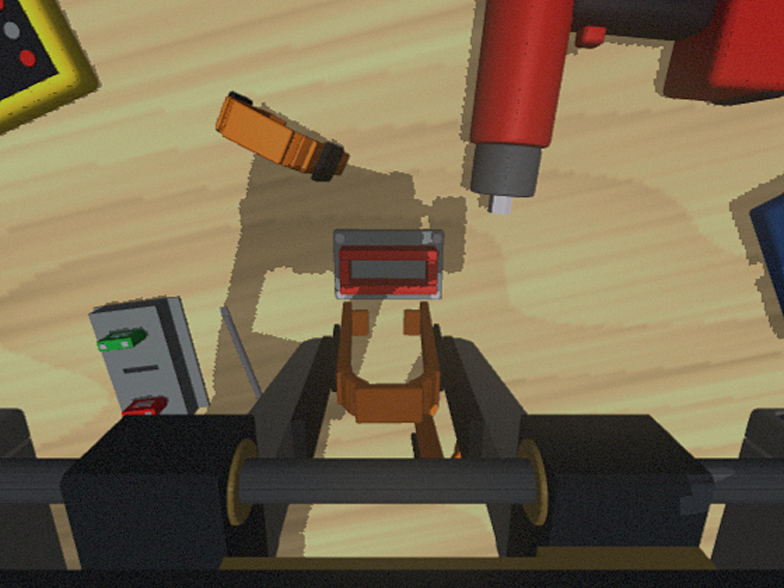

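```bash
python3 -m inch '[[0,0,0,1.5,0.12,0.05,4.75],[0,0,0,3.5,0.12,0.05,4.75],[0,0,0,5.5,0.12,0.05,4.75],[0,0,0,7,0.12,0.05,4.75],[0,0,0,8,0.12,0.05,4.75],[0,0,0,9,0.12,0.05,4.75],[0,0,0,10,0.12,0.05,4.75],[0,0,0,10.8,0.12,0.05,4.75],[0,0,0,11.3,0.12,0.05,4.75],[0,0,0,11.5,0.12,0.05,4.75],[0,0,0,11.5,0.12,0.05,4.75]]'
```

```text
time: 27.02
tcp_pos: [0.5236, -0.268, 0.0516]
tool_rot: [-171.7, 90.0, -4.6]
ft_force: [0.9, 0.2, -0.4]
width: 0.518
```

```bash
python3 -m inch '[[0,0,0,0.1,0,0,4.75],[0,0,0,0.2,0,0,4.75],[0,0,0,0.2,0,0,4.75]]'; python3 -m inch '[[0,0,0,0.05,0,0,4.75],[0,0,0,0.05,0,0,4.75]]'
```

```text
time: 27.4
tcp_pos: [0.5236, -0.268, 0.0496]
tool_rot: [-173.8, 90.0, -6.7]
ft_force: [0.6, 0.2, -0.6]
width: 0.518
time: 27.65
tcp_pos: [0.5235, -0.268, 0.0491]
tool_rot: [-25.7, 90.0, 141.4]
ft_force: [0.1, 0.6, -0.1]
width: 0.519
```

```bash
python3 -m inch '[[0,0,0,0.04,0,0,4.75],[0,0,0,0.04,0,0,4.75]]'; python3 -m inch '[[0,0,0,0,0,0,4.9],[0,0,0,0,0,0,5],[0,0,0,0,0,0,5.1],[0,0,0,0,0,0,5.4],[0,0,0,0,0,0,6],[0,0,0,0,0,0,7],[0,0,0,0,0,0,8],[0,0,0,0,0,0,9.19],[0,0,0,0,0,0,9.19],[0,0,0,0,0,0,9.19]]'
python3 - <<'E'
from h import *
c=wrist('w17.png'); T=tongs_tool(c)
E
```

```text
time: 27.9
tcp_pos: [0.5238, -0.2681, 0.0489]
tool_rot: [168.8, 90.0, -24.1]
ft_force: [-0.1, 0.2, 1.3]
width: 0.515
time: 29.15
tcp_pos: [0.5236, -0.268, 0.0487]
tool_rot: [-146.7, 90.0, 20.5]
ft_force: [-0.2, 0.4, -0.0]
width: 0.996
tongs x -66 1437 y [-13.2  -1.2  11. ] z [-5.9 -0.1  7.8] x [-63.9 -62.8 -58.3]
tongs x -58 743 y [-20.9 -10.3  18.1] z [-6.1 -2.4  7. ] x [-57.9 -53.1 -45.8]
tongs x 10 647 y [-25.3  -1.4  24.5] z [-16.6  -0.2  11.8] x [12.8 19.2 29.7]
```

View pics/w17.png

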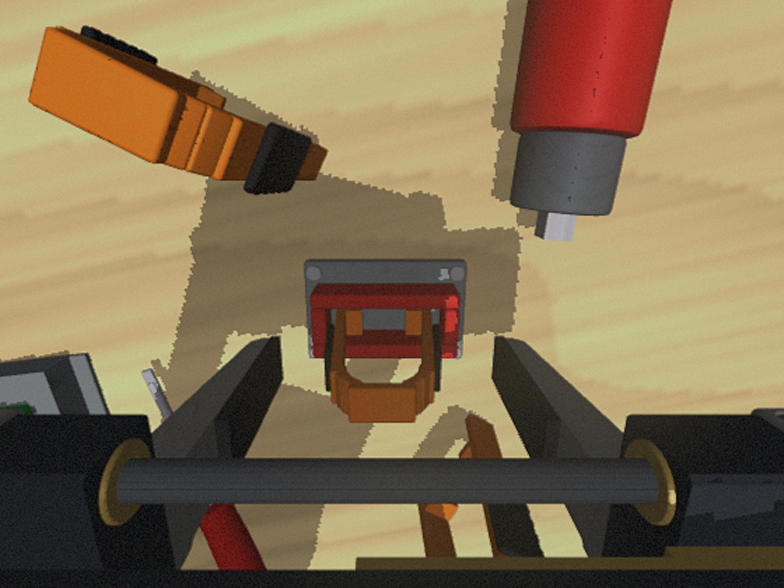

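The tongs stand in the well at (383,350), clear of both open fingers. Now I'll retreat straight up.

```bash
python3 -m inch '[[0,0,0,-1,0,0,9.19],[0,0,0,-3,0,0,9.19],[0,0,0,-6,0,0,9.19],[0,0,0,-10,0,0,9.19],[0,0,0,-14,0,0,9.19],[0,0,0,-17,0,0,9.19],[0,0,0,-18,0,0,9.19],[0,0,0,-18,0,0,9.19],[0,0,0,-18,0,0,9.19]]'
python3 - <<'E'
from h import *
c=wrist('w18.png'); P=cloud(c)
a=np.radians(77); O=np.array([.5231,-.2674,0])
ux=np.array([np.sin(a),-np.cos(a),0]); uy=np.array([np.cos(a),np.sin(a),0])
X=(P-O)@ux*1000; Y=(P-O)@uy*1000; Z=P[...,2]
for z0,z1 in [(.105,.12),(.0305,.0375)]:
    m=(abs(X)<25)&(abs(Y)<42)&(Z>z0)&(Z<z1); print(z0,m.sum(),'x',np.percentile(X[m],[1,50,99]).round(1),'y',np.percentile(Y[m],[1,50,99]).round(1),'z',np.percentile(Z[m],[50,98]).round(4))
s=read_camera('side'); save(s,'s18.png',(200,110,400,350),2.5)
plan([.5236,-.2668,.0495],77.05)
E
```

```text
time: 30.32
tcp_pos: [0.5228, -0.2676, 0.2272]
tool_rot: [-14.9, 89.9, 152.2]
ft_force: [-0.4, -0.5, -0.3]
width: 0.997
0.105 378 x [-7.7  0.2  6.6] y [-13.4   0.8  14.8] z [0.1113 0.113 ]
0.0305 751 x [-18.1   9.9  17.4] y [-38.2  -0.1  38.6] z [0.0347 0.0365]
t 30.43 tcp [ 0.5229 -0.2677  0.2273] tool y ang -102.9 x [-0.0021  0.0011 -1.    ] F [ 0.34 -0.01 -0.94] w_mm 92.08 j1,6 [-27.3  75.6]
rot [0.05 0.13 0.03] other [-1.799e+02 -1.000e-01  2.000e-01] shift cm [17.78 -0.09 -0.09]
```

View pics/s18.png

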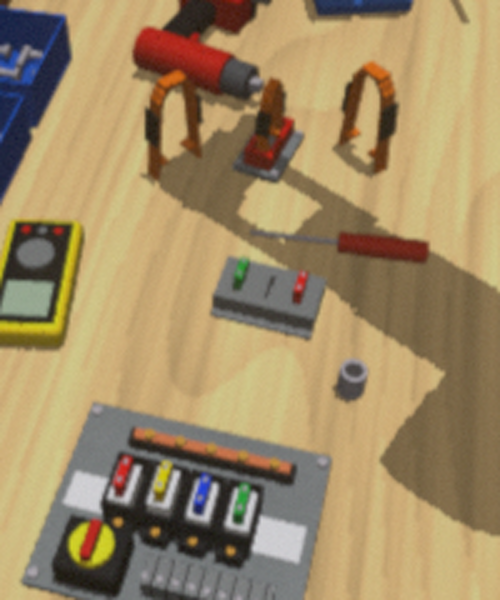

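The blue fuse at (202,490) is level with its neighbours. The tongs stand in the red stand at (270,125), and everything else is where it was. I'm handing in.

```bash
python3 -c "
from station import *
print(sign_off())"
```

```text
the job is handed in; nothing more can be done
None
```

The blue fuse is home in the empty holder and the smallest tongs are back upright in their red stand. I handed the job in at about 30 s, and no verdict came back.

- **Fitting:** I gripped the fuse by its ends with the tongs and lined the blades up with the two slots using the wrist camera. They found the slots without a search. The nip took about 2 to 4 N, and the measured push at the stop was about 7 N.
- **Fuse check:** The blue head's top measured 71.8 mm against 72.0 mm for the fitted yellow fuse, so it is fully seated. That was before the trip back with the tongs; the last side view shows it still level with its neighbours.
- **Tongs check:** The tongs are within about 1 mm of the stand's centre, and the bow top reads the same height as at the start (111 mm). The gripper is open and about 18 cm above its grip height.
- **Other items:** The green and red spares and the bench items in the last side view look unmoved. I did not look again at the jar or the torch.
- **Disagreements:** The top and wrist cameras differed by about 4 mm in y, so I used the wrist camera for both tongs and targets. Estimates of the fuse's position across its thickness differed by about 1 mm; I took a middle value. When I opened the tongs they were still pressing on the head with about 6 N and sat 1.5 mm off to one side. I recentred them while lifting, and the fuse stayed put.

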